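# Load the board tester and start it

### The job

Load every circuit board on the bench into the test nest of its own width: lift that nest's spring clip, slide the board in, gold contacts first, until it stops against the end of the nest under the bridge, and lower the clip onto it. When all the boards are clipped down and every clip is closed, start the test by pressing the console's keys fully down one at a time: first the round key, then the square key, then the long bar. Leave the boards clipped in and the meter, reel and screwdriver where they are.

Things in the scene. Friction and masses are not known exactly. Their poses are not given: they have to be found in the camera images.
- board_narrow: Narrow circuit board (may be absent): black carrier, green top, 70 (x) x 36 (y) x 5 mm, 60 g, lying flat. Grip: black box header 12 (x) x 22 (y) x 16 mm tall on top, its centre at x = -25 mm, its top 21 mm over the underside. The +x end, with gold contacts, goes into the nest first. Origin: centre of the underside, z up.
- nest_narrow: Nest for the narrow board: grey base x -45..52, y -38..38, 8 mm thick; its top is the bed. The board slides along +x between rails 5 mm high, 5 mm thick, 40 mm apart (x -26..36; flared 4 mm a side by x = -46) to a stop at x = 36, so home is (1, 0, 8) mm, x axes alike. A bridge overhangs x 24..50, 7.5 to 13.5 mm over the bed. Origin: underside, between the rails.
- clip_narrow (a joint): Spring clip of the narrow nest, rad: 0 closed, about 0.04 down on a board, 1.5 open, upright. Hinge along the nest's y at (42, 0, 28) mm; opening swings the knob up and over to +x. An over-centre spring snaps it shut below about 0.75 and open above, about 2 N at the knob; it then stays. Rubber foot 8 x 20 mm presses at nest x = 8 mm.
- knob_narrow (a point): Centre of the grip of the narrow nest's clip: black cross-bar 22 mm long along the nest's y, 14 mm thick, on a stem 12 mm wide; pinched by its two ends from above it pivots between the jaws. In the nest's frame at (0, 0, 44) mm closed and (55, 0, 71) mm fully open, on an arc about the hinge.
- board_middle: Middle circuit board (may be absent): black carrier, green top, 70 (x) x 44 (y) x 5 mm, 60 g, lying flat. Grip: black box header 12 (x) x 22 (y) x 16 mm tall on top, its centre at x = -25 mm, its top 21 mm over the underside. The +x end, with gold contacts, goes into the nest first. Origin: centre of the underside, z up.
- nest_middle: Nest for the middle board: grey base x -45..52, y -38..38, 8 mm thick; its top is the bed. The board slides along +x between rails 5 mm high, 5 mm thick, 48 mm apart (x -26..36; flared 4 mm a side by x = -46) to a stop at x = 36, so home is (1, 0, 8) mm, x axes alike. A bridge overhangs x 24..50, 7.5 to 13.5 mm over the bed. Origin: underside, between the rails.
- clip_middle (a joint): Spring clip of the middle nest, rad: 0 closed, about 0.04 down on a board, 1.5 open, upright. Hinge along the nest's y at (42, 0, 28) mm; opening swings the knob up and over to +x. An over-centre spring snaps it shut below about 0.75 and open above, about 2 N at the knob; it then stays. Rubber foot 8 x 20 mm presses at nest x = 8 mm.
- knob_middle (a point): Centre of the grip of the middle nest's clip: black cross-bar 22 mm long along the nest's y, 14 mm thick, on a stem 12 mm wide; pinched by its two ends from above it pivots between the jaws. In the nest's frame at (0, 0, 44) mm closed and (55, 0, 71) mm fully open, on an arc about the hinge.
- board_wide: Wide circuit board (may be absent): black carrier, green top, 70 (x) x 52 (y) x 5 mm, 60 g, lying flat. Grip: black box header 12 (x) x 22 (y) x 16 mm tall on top, its centre at x = -25 mm, its top 21 mm over the underside. The +x end, with gold contacts, goes into the nest first. Origin: centre of the underside, z up.
- nest_wide: Nest for the wide board: grey base x -45..52, y -38..38, 8 mm thick; its top is the bed. The board slides along +x between rails 5 mm high, 5 mm thick, 56 mm apart (x -26..36; flared 4 mm a side by x = -46) to a stop at x = 36, so home is (1, 0, 8) mm, x axes alike. A bridge overhangs x 24..50, 7.5 to 13.5 mm over the bed. Origin: underside, between the rails.
- clip_wide (a joint): Spring clip of the wide nest, rad: 0 closed, about 0.04 down on a board, 1.5 open, upright. Hinge along the nest's y at (42, 0, 28) mm; opening swings the knob up and over to +x. An over-centre spring snaps it shut below about 0.75 and open above, about 2 N at the knob; it then stays. Rubber foot 8 x 20 mm presses at nest x = 8 mm.
- knob_wide (a point): Centre of the grip of the wide nest's clip: black cross-bar 22 mm long along the nest's y, 14 mm thick, on a stem 12 mm wide; pinched by its two ends from above it pivots between the jaws. In the nest's frame at (0, 0, 44) mm closed and (55, 0, 71) mm fully open, on an arc about the hinge.
- jig: Fixed aluminium plate 160 (x) x 270 (y) x 10 mm carrying the three nests in a row along its y, 85 mm apart, in an order that changes. Boards cannot be set in from above because of the bridge, only slid under it. Origin: centre of the underside.
- console: Fixed grey test console, 185 mm (x) x 80 mm (y) x 34 mm, with three white spring keys in a row along its x, 50 mm apart: square (x = -50), bar (0), round (+50). Origin: centre of the underside.
- key_round (a joint): How far the key is pressed, m: 0 up, 0.005 fully down (counts as pressed beyond 0.0035); springs back by itself, 1.5 N at first, 5 N fully down.
- key_round_top (a point): Centre of the top of the key that is round, 22 mm in diameter; 8 mm over the console's top when up.
- key_square (a joint): How far the key is pressed, m: 0 up, 0.005 fully down (counts as pressed beyond 0.0035); springs back by itself, 1.5 N at first, 5 N fully down.
- key_square_top (a point): Centre of the top of the key that is square, 20 x 20 mm; 8 mm over the console's top when up.
- key_bar (a joint): How far the key is pressed, m: 0 up, 0.005 fully down (counts as pressed beyond 0.0035); springs back by itself, 1.5 N at first, 5 N fully down.
- key_bar_top (a point): Centre of the top of the key that is a long bar, 12 mm (x) x 48 mm (y); 8 mm over the console's top when up.
- meter: Bystander: yellow hand meter lying flat, 75 x 140 x 32 mm; leave it alone.
- reel: Bystander: reel standing on its flange, 60 mm in diameter, 40 mm tall; leave it alone.
- driver: Bystander: screwdriver with a black handle lying on the bench; leave it alone.
Mind the look-alikes: they are no part of the job. Leave any blue look-alike of the board_wide alone.

How it is judged:
By the outcome, as a careful person would: the job done as asked, in the order asked, and still so for the second after the job is handed in, with the robot touching nothing.
Of board_narrow, board_middle, board_wide only 2 to 3 are there at a start; the rules pass over those that are not, and their reading is None.
At some moment in a run one of board_narrow, board_middle, board_wide may be knocked a few centimetres aside while the robot is not near it.
It also fails if it takes over 210 s, if anything falls off the work surface, if the arm or the gripper's body presses on something with over 40 N, if the wrist force passes 120 N, or if a joint passes its speed limit or range.

### The arm

A 6-joint arm with a two-finger parallel gripper is mounted at the origin on the work surface. World frame = base frame: x ahead of the robot, y to its left, z up, the work surface at z = 0. Lengths are in mm, angles in rad, forces in N, time in s.
With the tool pointing down it reaches from about 350 to 975 mm from the base axis. Payload 7.1 kg.
Tool frame: the origin (TCP) lies at the very end of the fingers, on their centre line; the grasp point (between the pads) lies 19 mm behind it (ctrl.grip_point_offset is the distance from the TCP to the grasp point, in mm); z points along the fingers, y is the direction in which the jaws open and shut (so a half turn about z gives the same grasp; the last joint's range is limited). The gripper opens to 88 mm and grips with 3 to 60 N. Pads are 20 mm wide; open, the fingers measure 115 mm over their backs; the gripper's body (75 mm by 178 mm) begins 61 mm behind the grasp point.
Start: joints at [-1.157, 0.423, 1.63, -0, 1.089, -0.019], TCP at [262.149, -567.347, 222.675] pointing down, gripper open.
Joint ranges: [-3, 3], [-0.9, 2.11], [0.09, 2.58], [-1.31, 4.45], [0.11, 2.69], [-2.54, 2.54]. Speed limits (rad/s): [2.39, 2.39, 3.01, 3.14, 3.14, 3.14].

### API

Orientations are given as a rotation vector (axis times angle).
In Python, from workcell import ctrl gives the robot as it stands.
- The arm moves only by the tool move_arm, never from a script. Its argument "increments" is one flat list of numbers, 5 for each row, row after row: the closure in counts, from 0 (fully open) to 255 (shut), then the shift along the tool's x, y, z in mm, then the turn about the tool's z in degrees. In form: [grip, dx, dy, dz, yaw, grip, dx, dy, dz, yaw, ...]. A call has 1 to 12 rows; each row is the pose to reach, as a shift and turn from the pose measured when the call began, along the tool's axes at that moment; what a row does not reach only later rows make up. A row lasts 1/8 s, in which the tool goes at most 62.5 mm and 10.7 degrees, less where a joint would pass 70% of its speed; a pose out of reach is approached as far as the arm can. A call with a gripper value outside its range is refused whole. The fingers move at their own pace and stop on an object; the grip force is fixed at half the most. Time passes only in rows, so rows that repeat a pose let the fingers close. It gives the time, the measured TCP pose, the force and the opening at its end, in the units of the state.
- ctrl.get_obs(): the state, without advancing time (a new reading comes with each control period).
- ctrl.get_image(name): name is "side" or "top"; returns a dict with "frame" (420x560x3 uint8, red, green, blue), "vertical_fov" (degrees; the focal length in pixels is half the picture's height over the tangent of half this angle, whatever the lens; pixels are square), "cx", "cy" (the principal point, pixels), "pose" (4x4, takes a point from camera to world coordinates). Camera axes: x right, y down, z forward; pixel columns grow to the right and rows downward; lengths in mm; the calibration is good to about 2 mm. A picture is of the moment at which its call begins. There is no depth.
- ctrl.close_job(): hands the job in, once; it reports no verdict.
The state is a dict: "t": time; "qpos": joint angles; "qvel": joint speeds; "joint_torque": joint torques, N m; "ee_pos": TCP position; "orientation": TCP orientation; "ft_force": force on the tool from outside, world axes, zero at the start; "moment": the same for the moment, N m; "width": finger opening in mm.
Only numpy, scipy, OpenCV 4.12 (cv2) and the standard library are available. Lean on these libraries where they do the work, as an engineer would, in place of code of your own. Each camera call takes 0.05 s, during which the arm holds its last target.

## Working session

There is one attempt and no reset: what is moved stays moved. The work goes in short steps, Python scripts to look and compute and a tool call to move; the robot and the scene stay as the last step left them, time stands still between calls to the robot, and variables do not carry over. Pictures are saved under pics/ and viewed, and the job is handed in when it is done.

Besides the shell and the picture viewer there is one more tool, called after ">>>" in YAML: its name, and indented under it one key for each argument. move_arm: Moves the arm, as the interface text tells. Its arguments: {"type":"object","properties":{"increments":{"type":"array","items":{"type":"number"}}},"required":["increments"]}

```bash
ls; mkdir -p pics
python3 - <<'E'
from workcell import ctrl
import cv2,numpy as np
for n in("side","top"):
    d=ctrl.get_image(n); cv2.imwrite(f"pics/{n}0.png",d["frame"][:,:,::-1]); print(n,d["vertical_fov"],d["cx"],d["cy"],np.round(d["pose"],4).tolist(), [k for k in d])
print(ctrl.get_obs())
E
```

```text
pics
side 48.370024851679545 277.9993932982674 204.9161743616693 [[-0.9855, -0.1039, 0.1343, 397.6466], [-0.1697, 0.6275, -0.7599, 850.1621], [-0.0053, -0.7717, -0.636, 760.436], [0.0, 0.0, 0.0, 1.0]] ['frame', 'vertical_fov', 'cx', 'cy', 'pose']
top 50.990494468230274 278.98065937865516 209.90655786147977 [[0.0259, -0.9955, 0.091, 427.8741], [-0.9997, -0.026, 0.0003, 20.1363], [0.002, -0.091, -0.9959, 1188.213], [0.0, 0.0, 0.0, 1.0]] ['frame', 'vertical_fov', 'cx', 'cy', 'pose']
{'t': 0.1, 'qpos': array([-1.15703694e+00,  4.23768493e-01,  1.63061873e+00,  2.99737307e-05,
        1.08862076e+00, -1.89917553e-02]), 'qvel': array([-0.00049168, -0.00280621, -0.0031636 ,  0.0006353 , -0.00013384,
       -0.0015536 ]), 'joint_torque': array([ 3.01714463e-04, -5.45613527e+01, -2.74324375e+01,  6.46922830e-02,
        1.87946402e-02, -1.10299771e-05]), 'ee_pos': array([ 261.93406517, -566.89542644,  221.97487376]), 'orientation': array([-3.06698108e+00, -6.74151636e-01,  3.94915291e-04]), 'ft_force': array([ 0.78869956,  0.26404276, -0.16597125]), 'moment': array([ 0.00023933, -0.02780187, -0.00851759]), 'width': 87.71495475986832}
```

View pics/side0.png

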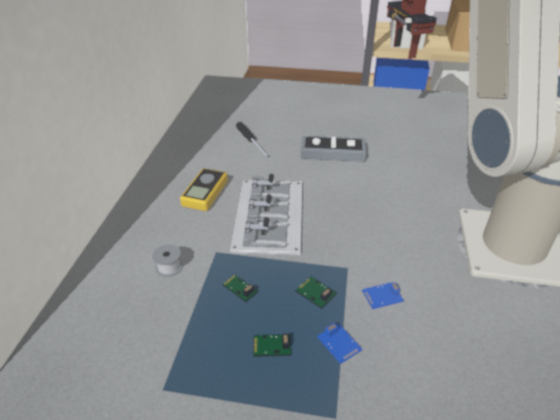

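View pics/top0.png

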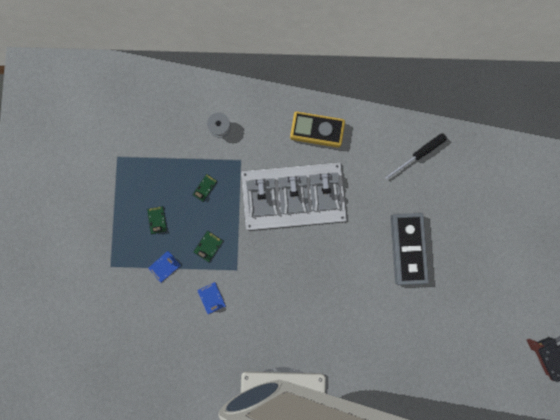

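Run:
```python
import cv2
t=cv2.imread("pics/top0.png"); s=cv2.imread("pics/side0.png")
def z(im,x0,y0,x1,y1,f,n): cv2.imwrite(n,cv2.resize(im[y0:y1,x0:x1],None,fx=f,fy=f,interpolation=cv2.INTER_CUBIC))
z(t,235,155,355,235,6.5,"pics/a1.png")
z(t,130,165,250,285,5,"pics/a2.png")
z(s,225,165,315,260,6,"pics/a3.png")
z(s,210,265,350,365,5.5,"pics/a4.png")
z(t,380,205,440,295,6,"pics/a5.png")
```

```text
(no output)
```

View pics/a1.png

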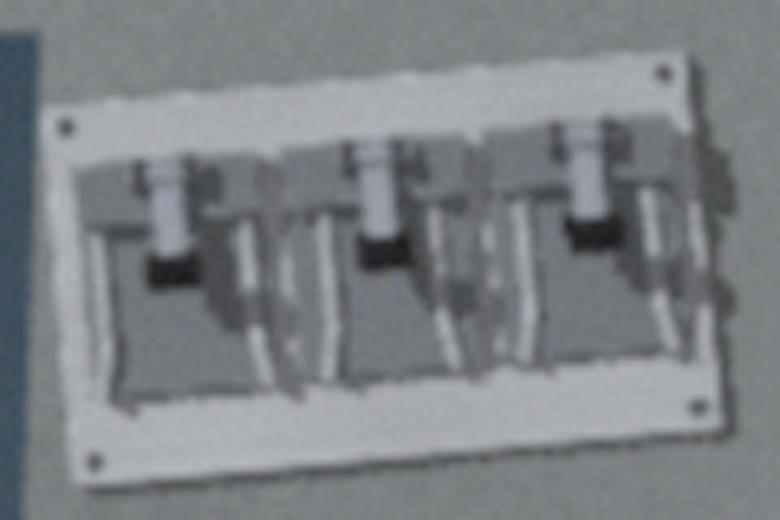

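View pics/a2.png

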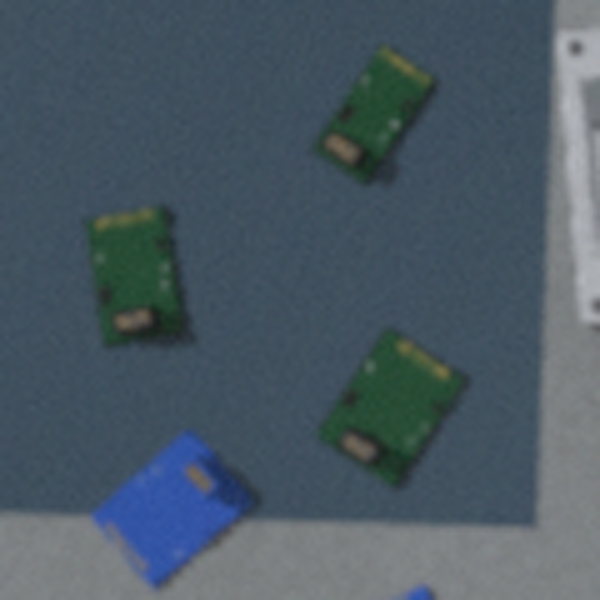

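View pics/a3.png

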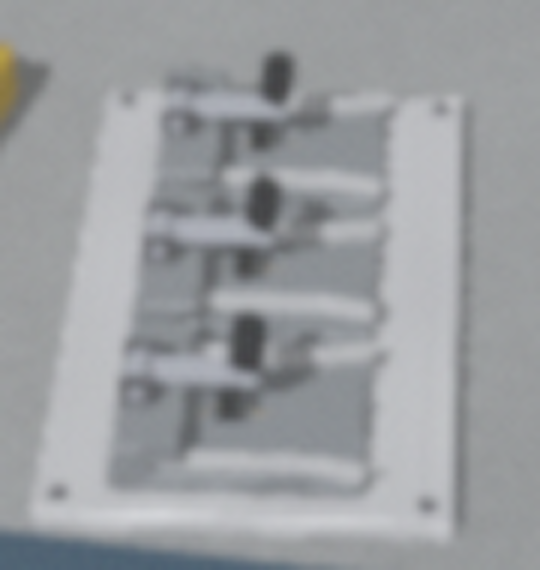

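View pics/a4.png

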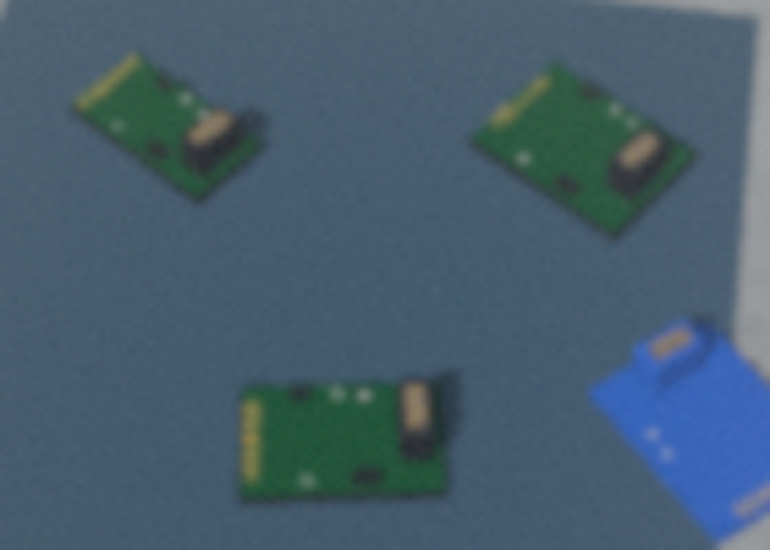

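View pics/a5.png

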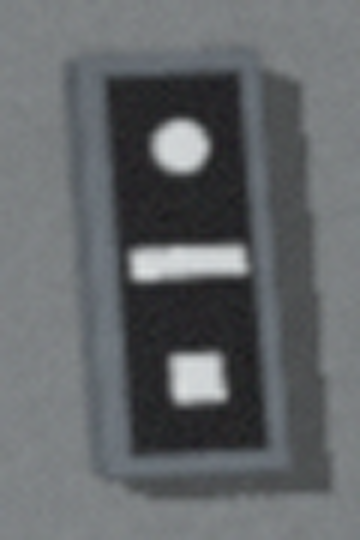

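```bash
cat > h.py <<'E'
from workcell import ctrl
import cv2,numpy as np
from scipy.optimize import least_squares
from scipy.spatial.transform import Rotation as R
def cam(n):
    d=ctrl.get_image(n); return d
def K(d):
    f=d["frame"].shape[0]/2/np.tan(np.radians(d["vertical_fov"]/2)); return f
def proj(d,P):
    P=np.atleast_2d(P); T=np.linalg.inv(d["pose"]); q=P@T[:3,:3].T+T[:3,3]; f=K(d)
    return np.c_[d["cx"]+f*q[:,0]/q[:,2], d["cy"]+f*q[:,1]/q[:,2]]
def unproj(d,uv,z):
    uv=np.atleast_2d(uv); f=K(d); r=np.c_[(uv-[d["cx"],d["cy"]])/f,np.ones(len(uv))]@d["pose"][:3,:3].T
    o=d["pose"][:3,3]; z=np.broadcast_to(z,len(uv)); return o+r*((z-o[2])/r[:,2])[:,None]
def T2(p,xy):
    c,s=np.cos(p[2]),np.sin(p[2]); xy=np.atleast_2d(xy); return xy@np.array([[c,s],[-s,c]])+p[:2]
def uz(uv,f,x0,y0): return (np.atleast_2d(uv)+.5)/f-.5+[x0,y0]
def save(n,frame,box=None,f=1):
    im=frame[:,:,::-1]
    if box: im=im[box[1]:box[3],box[0]:box[2]]
    cv2.imwrite(n,cv2.resize(im,None,fx=f,fy=f,interpolation=cv2.INTER_CUBIC))
E
python3 - <<'E'
from h import *
np.set_printoptions(precision=1,suppress=True)
t=cam("top");s=cam("side")
ht=uz([(65,127),(664,73),(699,407),(95,462)],6.5,235,155); hs=uz([(127,97),(441,107),(428,504),(57,492)],6,225,165)
print(unproj(t,ht,10)); 
o=unproj(s,hs,10);print(o)  # order: (far-y... )
# zoomed a4 boards: corners side, a2 top; headers top z=21
b=uz([(343,150),(134,321),(361,447)],5,130,165); print("hdr top",unproj(t,b,21))
b=uz([(210,128),(416,402),(640,152)],5.5,210,265); print("hdr side",unproj(s,b,21))
g=uz([(409,63),(125,217),(423,359)],5,130,165); print("gold top",unproj(t,g,5))
g=uz([(107,82),(252,440),(521,102)],5.5,210,265); print("gold side",unproj(s,g,5))
k=uz([(181,146),(190,262),(197,379)],6,380,205); print("keys top",unproj(t,k,42))
k=uz([(172,270),(385,249),(594,231)],6.5,235,155); print("knobs top",unproj(t,k,61))
k=uz([(248,365),(263,228),(270,95)],6,225,165); print("knobs side",unproj(s,k,54))
E
```

```text
[[ 630.3  116.1   10. ]
 [ 659.7 -132.9   10. ]
 [ 520.3 -149.3   10. ]
 [ 491.1   99.2   10. ]]
[[ 659.2 -133.2   10. ]
 [ 519.1 -148.7   10. ]
 [ 489.6  100.2   10. ]
 [ 629.5  117.    10. ]]
hdr top [[569.9 237.1  21. ]
 [475.8 343.9  21. ]
 [412.5 220.9  21. ]]
hdr side [[569.5 239.8  21. ]
 [475.1 344.9  21. ]
 [410.7 224.8  21. ]]
gold top [[620.4 206.3   5. ]
 [532.4 356.1   5. ]
 [460.1 192.4   5. ]]
gold side [[617.6 210.7   5. ]
 [529.2 358.1   5. ]
 [458.3 194.3   5. ]]
keys top [[ 491.8 -321.3   42. ]
 [ 441.7 -325.1   42. ]
 [ 391.6 -328.1   42. ]]
knobs top [[565.4  67.7  61. ]
 [576.  -16.6  61. ]
 [585.3 -99.4  61. ]]
knobs side [[561.3  82.2  54. ]
 [570.9   1.2  54. ]
 [584.4 -86.8  54. ]]
```

```bash
cat >> h.py <<'E'
def boards(d,name):
    im=cv2.resize(d["frame"],None,fx=8,fy=8,interpolation=cv2.INTER_CUBIC)
    hsv=cv2.cvtColor(im,cv2.COLOR_RGB2HSV)
    m=cv2.inRange(hsv,(45,90,20),(85,255,255))
    m=cv2.morphologyEx(m,cv2.MORPH_CLOSE,np.ones((41,41)))
    out=[]
    for c in cv2.findContours(m,cv2.RETR_EXTERNAL,cv2.CHAIN_APPROX_NONE)[0]:
        if cv2.contourArea(c)<64*40: continue
        p=(c[:,0]+.5)/8-.5
        w=unproj(d,p,5)[:,:2].astype(np.float32)
        r=cv2.minAreaRect(w); out.append((np.round(r[0],1),np.round(r[1],1),round(r[2],1)))
    return out
def pose():
    o=ctrl.get_obs(); Rm=R.from_rotvec(o["orientation"]).as_matrix(); return o,Rm
def inc(targets,o=None,Rm=None):
    """targets rows: grip,x,y,z,yaw(world deg of tool x axis); prints increments"""
    o,Rm=pose(); h=np.degrees(np.arctan2(Rm[1,0],Rm[0,0]))
    for g,x,y,z,yw in targets:
        d=Rm.T@(np.array([x,y,z])-o["ee_pos"]); a=-((yw-h+180)%360-180)
        print([g,*np.round(d,1).tolist(),round(a,1)])
NEST={"wide":(564.9,67.9),"narrow":(574.9,-16.5),"middle":(584.9,-100.9)}
TH=0.118
def nest(n,x,y,z):
    p=T2((*NEST[n],TH),[x,y])[0]; return p[0],p[1],z+10
def st():
    o,Rm=pose(); print("t",round(o["t"],2),"tcp",np.round(o["ee_pos"],1),"yaw",round(np.degrees(np.arctan2(Rm[1,0],Rm[0,0])),2),"F",np.round(o["ft_force"],1),"w",round(o["width"],1),"q6",np.round(o["qpos"][[0,5]],2))
E
python3 - <<'E'
from h import *
st(); print(pose()[1].round(3))
for n in("top","side"):
    for b in boards(cam(n),n): print(n,b)
E
```

```text
t 0.2 tcp [ 262.  -567.1  222.2] yaw 24.8 F [ 0.7 -0.6  0.4] w 87.8 q6 [-1.16 -0.02]
[[ 0.908  0.419 -0.   ]
 [ 0.419 -0.908  0.001]
 [ 0.    -0.001 -1.   ]]
top (array([434.4, 208.8]), array([50.1, 67.8]), 57.9)
top (array([500.8, 349.3]), array([68.6, 43.4]), 11.4)
top (array([590.6, 225.4]), array([34.9, 63.9]), 58.4)
side (array([499.3, 352.6]), array([68.6, 43.7]), 11.3)
side (array([432.6, 212. ]), array([51.2, 68.3]), 58.0)
side (array([587.7, 229.4]), array([35.4, 61.7]), 59.0)
```

Run:
```python
from h import *
x,y,z=nest("wide",0,0,44)
inc([(60,x,y,150,186.76),(60,x,y,z-16,186.76)])
```

```text
[60, 541.3, -449.5, 72.6, np.float64(-162.0)]
[60, 541.3, -449.4, 184.6, np.float64(-162.0)]
```

>>> move_arm:
  increments: [60, 45, -37, 0, -10, 60, 90, -75, 0, -20, 60, 135, -112, 0, -30, 60, 180, -150, 0, -40, 60, 225, -187, 10, -50, 60, 270, -225, 20, -60, 60, 315, -262, 30, -70, 60, 360, -300, 40, -80, 60, 405, -337, 50, -90, 60, 450, -375, 60, -100, 60, 495, -412, 70, -110, 60, 541, -449, 72, -120]

```text
t: 1.8
ee_pos: [565.1, 69.2, 150.0]
orientation: [-0.941, -2.996, 0.0]
ft_force: [0.5, -0.4, -0.4]
width: 67.0
```

Run:
```python
from h import *
st()
x,y,z=nest("wide",0,0,44)
inc([(60,x,y,150,186.76),(60,x,y,z-16,186.76)])
```

```text
t 1.8 tcp [565.1  69.2 150. ] yaw 145.14 F [ 0.5 -0.4 -0.4] w 67.0 q6 [ 0.1  -0.86]
[60, -0.6, -1.2, -0.0, np.float64(-41.6)]
[60, -0.7, -1.1, 112.0, np.float64(-41.6)]
```

>>> move_arm:
  increments: [60, -0.6, -1.2, 10, -10.5, 60, -0.6, -1.2, 25, -21, 60, -0.6, -1.2, 40, -31.5, 60, -0.6, -1.2, 60, -41.6, 60, -0.6, -1.2, 80, -41.6]

```text
t: 2.42
ee_pos: [565.0, 68.0, 69.5]
orientation: [0.188, -3.135, -0.001]
ft_force: [0.5, -0.2, -0.3]
width: 67.7
```

Run:
```python
from h import *
st()
s=cam("side");save("pics/b1.png",s["frame"],(200,120,320,260),5)
t=cam("top");save("pics/b2.png",t["frame"],(225,140,345,240),6)
o=pose()[0]["ee_pos"];print(proj(s,o),proj(t,o))
```

```text
t 2.42 tcp [565.   68.   69.5] yaw -173.14 F [ 0.5 -0.2 -0.3] w 67.7 q6 [ 0.1  -1.59]
[[266.12806008 216.43915729]] [[260.86411045 196.55740089]]
```

View pics/b1.png

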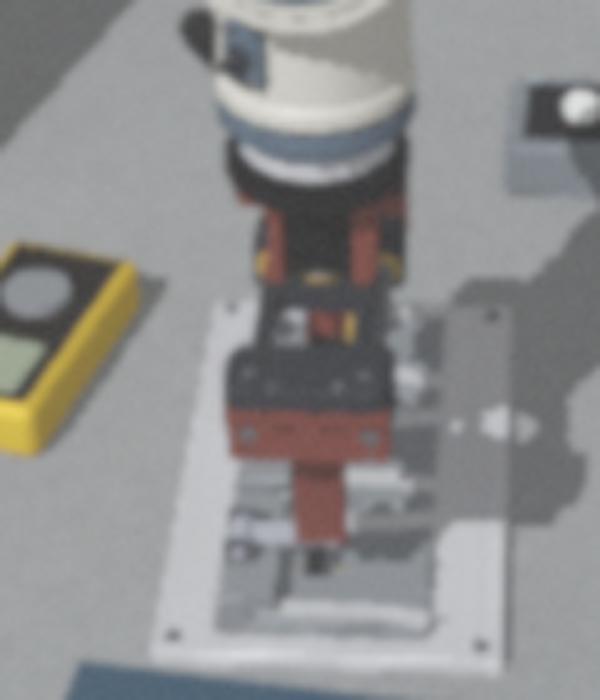

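View pics/b2.png

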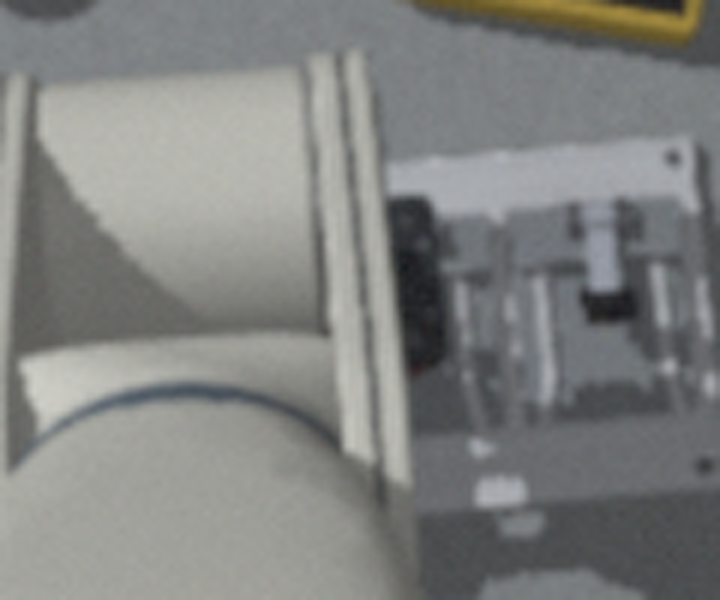

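Run:
```python
import numpy as np
for th in np.arange(0,1.51,.125):
    a=np.radians(159.15)-th; print(round(th,2),np.round([-(44.94*np.cos(a)+42), -(44.94*np.sin(a)-16)],1))
```

```text
0.0 [-0.  0.]
0.12 [-2.3 -5.1]
0.25 [-5.3 -9.9]
0.38 [ -8.8 -14.3]
0.5 [-12.8 -18.2]
0.62 [-17.3 -21.5]
0.75 [-22.2 -24.3]
0.88 [-27.4 -26.5]
1.0 [-32.8 -28. ]
1.12 [-38.3 -28.8]
1.25 [-43.9 -28.9]
1.38 [-49.5 -28.3]
1.5 [-55. -27.]
```

>>> move_arm:
  increments: [60, 0, 0, 10, 0, 60, 0, 0, 21, 0, 60, 0, 0, 29, 0, 60, 0, 0, 31.5, 0, 160, 0, 0, 31.5, 0, 220, 0, 0, 31.5, 0, 220, 0, 0, 31.5, 0, 220, 0, 0, 31.5, 0, 220, 0, 0, 31.5, 0, 220, 0, 0, 31.5, 0]

```text
t: 3.78
ee_pos: [563.0, 68.9, 36.8]
orientation: [0.183, -3.131, -0.003]
ft_force: [-1.3, 7.0, 1.1]
width: 21.9
```

Run:
```python
from h import *
st()
s=cam("side");save("pics/b3.png",s["frame"],(200,120,320,260),5)
```

```text
t 3.77 tcp [563.   68.9  36.8] yaw -173.3 F [-1.3  7.   1.1] w 21.9 q6 [ 0.1  -1.59]
```

View pics/b3.png

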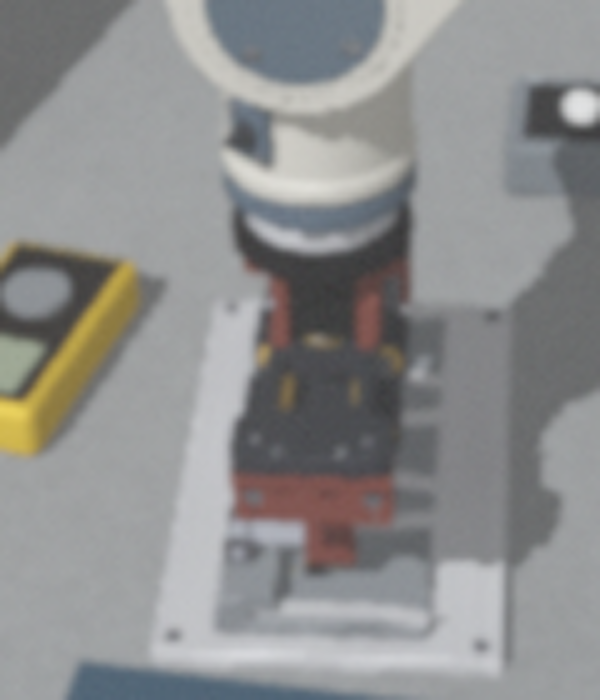

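>>> move_arm:
  increments: [220, -2.3, 0, -5.1, 0, 220, -5.3, 0, -9.9, 0, 220, -8.8, 0, -14.3, 0, 220, -12.8, 0, -18.2, 0, 220, -17.3, 0, -21.5, 0, 220, -22.2, 0, -24.3, 0, 220, -27.4, 0, -26.5, 0, 220, -32.8, 0, -28, 0, 220, -38.3, 0, -28.8, 0, 220, -43.9, 0, -28.9, 0, 220, -49.5, 0, -28.3, 0, 220, -54, 0, -27.2, 0]

```text
t: 5.32
ee_pos: [618.9, 75.6, 65.6]
orientation: [0.183, -3.135, -0.003]
ft_force: [-1.3, 4.1, 6.0]
width: 21.4
```

Run:
```python
from h import *
st()
s=cam("side");save("pics/b4.png",s["frame"],(200,120,320,260),5)
```

```text
t 5.33 tcp [618.9  75.6  65.6] yaw -173.32 F [-1.3  4.1  6. ] w 21.4 q6 [ 0.1  -1.59]
```

View pics/b4.png

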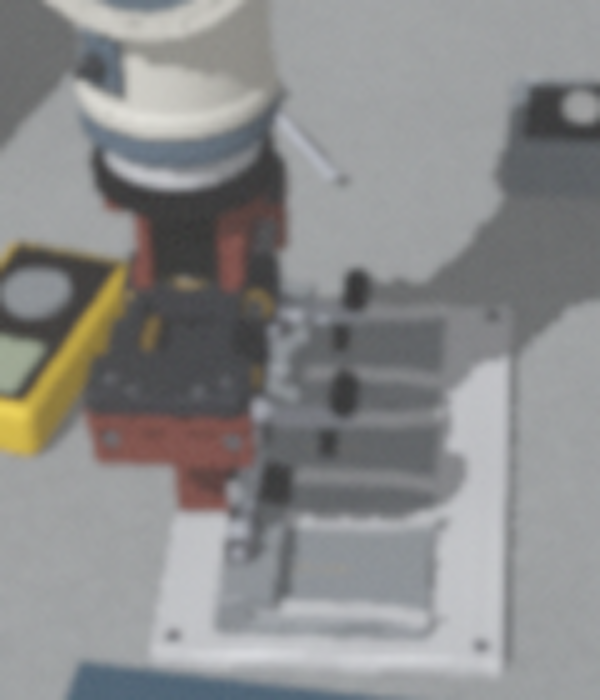

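>>> move_arm:
  increments: [60, 0, 0, 0, 0, 60, 0, 0, 0, 0, 60, 0, 0, 0, 0, 60, 0, 0, -25, 0, 60, 0, 0, -60, 0, 0, 40, 20, -70, 0, 0, 80, 40, -70, 0]

```text
t: 6.25
ee_pos: [535.2, 106.0, 136.5]
orientation: [-0.182, 3.134, 0.004]
ft_force: [-1.2, 0.5, -0.3]
width: 83.6
```

Run:
```python
from h import *
st()
s=cam("side");save("pics/b5.png",s["frame"],(200,150,340,270),5)
for b in boards(s,0): print(b)
inc([(0,412.2,223.5,80,148),(0,412.2,223.5,7,148)])
```

```text
t 6.25 tcp [535.2 106.  136.5] yaw -173.36 F [-1.2  0.5 -0.3] w 83.6 q6 [ 0.17 -1.52]
(array([499.3, 352.6]), array([68.3, 43.6]), 11.6)
(array([432.6, 212. ]), array([50.9, 67.7]), 57.4)
(array([587.7, 229.4]), array([34.7, 62.1]), 58.3)
[0, 101.5, 129.3, 56.0, np.float64(38.7)]
[0, 101.1, 129.1, 129.0, np.float64(38.7)]
```

View pics/b5.png

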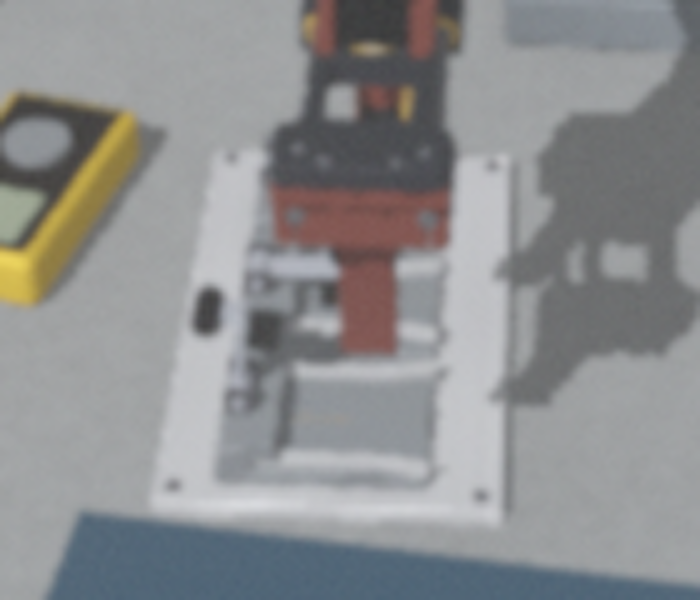

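>>> move_arm:
  increments: [60, 34, 43, 15, 10, 60, 68, 86, 35, 20, 60, 101, 129, 56, 30, 60, 101, 129, 75, 38.7, 60, 101, 129, 100, 38.7, 60, 101, 129, 120, 38.7, 60, 101, 129, 129, 38.7, 150, 101, 129, 129, 38.7, 220, 101, 129, 129, 38.7, 220, 101, 129, 129, 38.7, 220, 101, 129, 129, 38.7, 220, 101, 129, 129, 38.7]

```text
t: 7.8
ee_pos: [412.5, 223.5, 7.3]
orientation: [-0.864, -3.014, -0.001]
ft_force: [-0.4, 0.4, 3.4]
width: 21.8
```

Run:
```python
from h import *
st()
s=cam("side");save("pics/b6.png",s["frame"],(220,250,360,360),5)
```

```text
t 7.8 tcp [412.5 223.5   7.3] yaw 147.99 F [-0.4  0.4  3.4] w 21.8 q6 [ 0.47 -0.55]
```

View pics/b6.png

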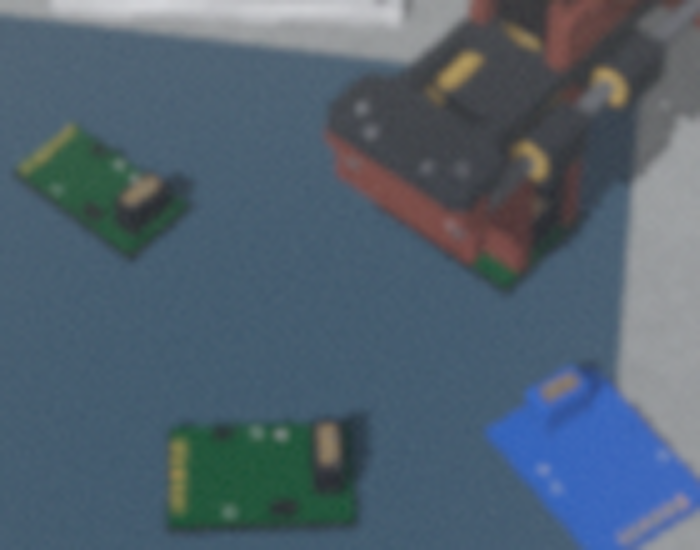

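Run:
```python
from h import *
x,y,_=nest("wide",-114,0.7,0)
inc([(220,412.5,223.5,70,148),(220,x,y,70,186.76)])
```

```text
[220, 0.3, -0.1, -62.7, np.float64(-0.0)]
[220, -122.0, -122.1, -63.2, np.float64(-38.8)]
```

>>> move_arm:
  increments: [220, 0, 0, -10, 0, 220, 0, 0, -40, 0, 220, 0, 0, -63, 0, 220, -30, -30, -63, -10, 220, -60, -60, -63, -20, 220, -90, -90, -63, -30, 220, -122, -122, -63, -38.8, 220, -122, -122, -63, -38.8]

```text
t: 8.85
ee_pos: [452.2, 53.1, 70.3]
orientation: [0.182, -3.132, -0.003]
ft_force: [-0.1, 1.1, -0.8]
width: 21.7
```

Run:
```python
from h import *
st()
s=cam("side");save("pics/b7.png",s["frame"],(220,160,340,290),5)
t=cam("top");save("pics/b8.png",t["frame"],(200,140,340,260),5)
x,y,_=nest("wide",-114,0.7,0);inc([(220,x,y,26.5,186.76)])
```

```text
t 8.85 tcp [452.2  53.1  70.3] yaw -173.37 F [-0.1  1.1 -0.8] w 21.7 q6 [ 0.09 -1.6 ]
[220, -0.3, -0.0, 43.6, np.float64(-0.1)]
```

View pics/b7.png

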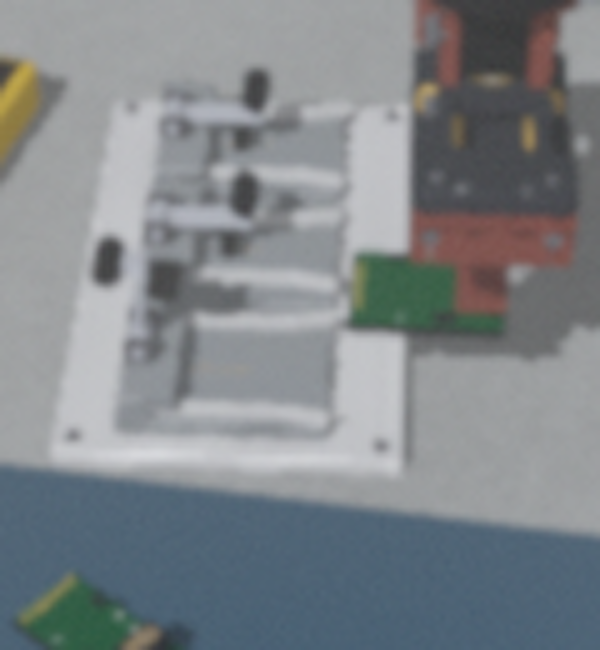

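View pics/b8.png

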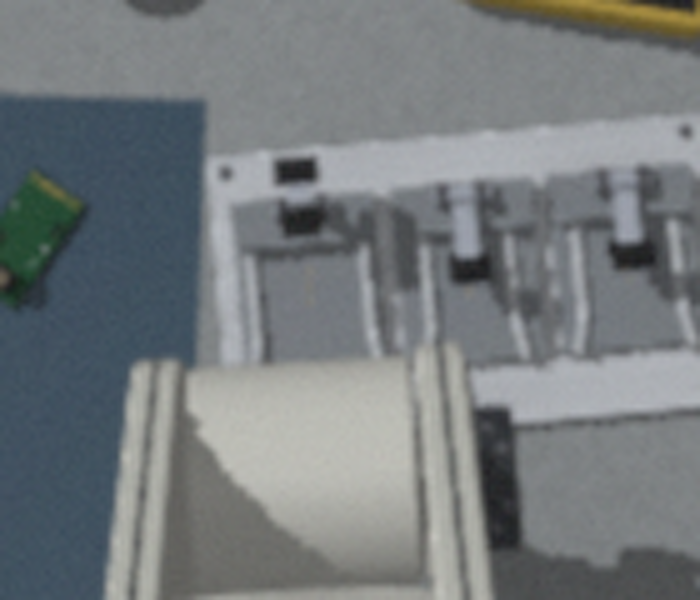

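>>> move_arm:
  increments: [220, -0.3, 0, 20, 0, 220, -0.3, 0, 35, 0, 220, -0.3, 0, 43.5, 0, 220, -5, 0, 43.5, 0, 220, -10, 0, 43.5, 0, 220, -15, 0, 43.5, 0]

```text
t: 9.7
ee_pos: [467.1, 57.0, 26.9]
orientation: [0.181, -3.132, -0.004]
ft_force: [-0.2, -0.2, -2.0]
width: 21.6
```

Run:
```python
from h import *
st()
s=cam("side");save("pics/b9.png",s["frame"],(220,160,340,290),5)
x,y,_=nest("wide",-24,0.7,0);inc([(220,x,y,26.5,186.76)])
```

```text
t 9.7 tcp [467.1  57.   26.9] yaw -173.39 F [-0.2 -0.2 -2. ] w 21.6 q6 [ 0.09 -1.6 ]
[220, -73.5, 0.2, 0.3, np.float64(-0.2)]
```

View pics/b9.png

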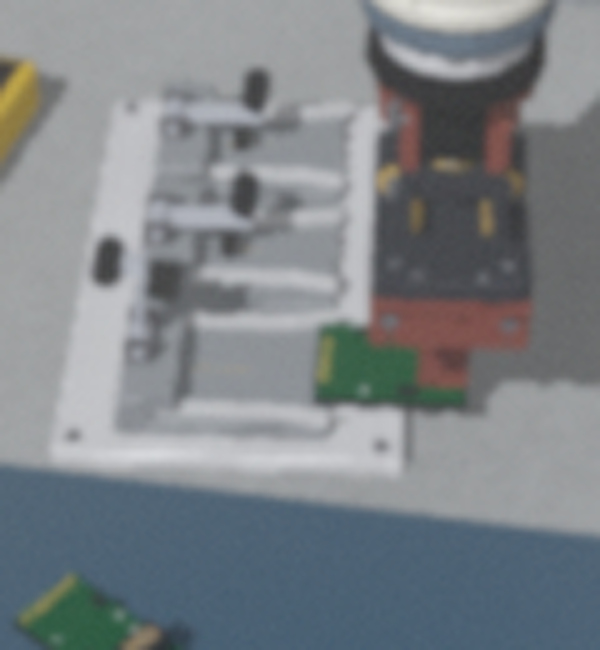

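>>> move_arm:
  increments: [220, -6, 0, 0.2, 0, 220, -12, 0, 0.2, 0, 220, -18, 0, 0.2, 0, 220, -24, 0, 0.2, 0, 220, -30, 0, 0.2, 0, 220, -36, 0, 0.2, 0, 220, -42, 0, 0.2, 0, 220, -48, 0, 0.2, 0]

```text
t: 10.75
ee_pos: [516.1, 62.6, 26.7]
orientation: [0.181, -3.133, -0.004]
ft_force: [1.0, -0.3, -0.3]
width: 21.7
```

Run:
```python
from h import *
st()
x,y,_=nest("wide",-24,0.7,0);inc([(220,x,y,26.5,186.76)])
```

```text
t 10.75 tcp [516.1  62.6  26.7] yaw -173.39 F [ 1.  -0.3 -0.3] w 21.7 q6 [ 0.1  -1.59]
[220, -25.1, 0.3, 0.1, np.float64(-0.2)]
```

>>> move_arm:
  increments: [220, -5, 0, 0, 0, 220, -10, 0, 0, 0, 220, -15, 0, 0, 0, 220, -19, 0, 0, 0, 220, -22, 0, 0, 0]

```text
t: 11.38
ee_pos: [538.1, 65.2, 26.6]
orientation: [0.181, -3.133, -0.004]
ft_force: [-0.1, -1.4, -0.6]
width: 21.9
```

Run:
```python
from h import *
st()
x,y,_=nest("wide",-24,0.7,0);inc([(220,x,y,26.5,186.76)])
```

```text
t 11.38 tcp [538.1  65.2  26.6] yaw -173.4 F [-0.1 -1.4 -0.6] w 21.9 q6 [ 0.1  -1.59]
[220, -2.9, 0.3, 0.1, np.float64(-0.2)]
```

Lower to the bed slightly and creep on to the stop.

>>> move_arm:
  increments: [220, -1, 0, 0.6, 0, 220, -2, 0, 1, 0, 220, -3, 0, 1, 0, 220, -4, 0, 1, 0]

```text
t: 11.88
ee_pos: [540.5, 65.5, 25.4]
orientation: [0.181, -3.13, -0.004]
ft_force: [-6.1, -0.4, 4.1]
width: 21.6
```

>>> move_arm:
  increments: [220, -1, 0, 0, 0, 220, -2, 0, 0, 0, 220, -3, 0, 0, 0]

```text
t: 12.25
ee_pos: [540.9, 65.6, 25.3]
orientation: [0.18, -3.125, -0.003]
ft_force: [-11.8, -1.7, 11.8]
width: 21.9
```

Run:
```python
from h import *
st()
x,y,_=nest("wide",-24,0.7,0);inc([(220,x,y,26.5,186.76)])
s=cam("side");save("pics/b10.png",s["frame"],(220,160,340,290),5)
```

```text
t 12.25 tcp [540.9  65.6  25.3] yaw -173.39 F [-11.8  -1.7  11.8] w 21.9 q6 [ 0.1  -1.59]
[220, -0.1, 0.2, -1.2, np.float64(-0.1)]
```

View pics/b10.png

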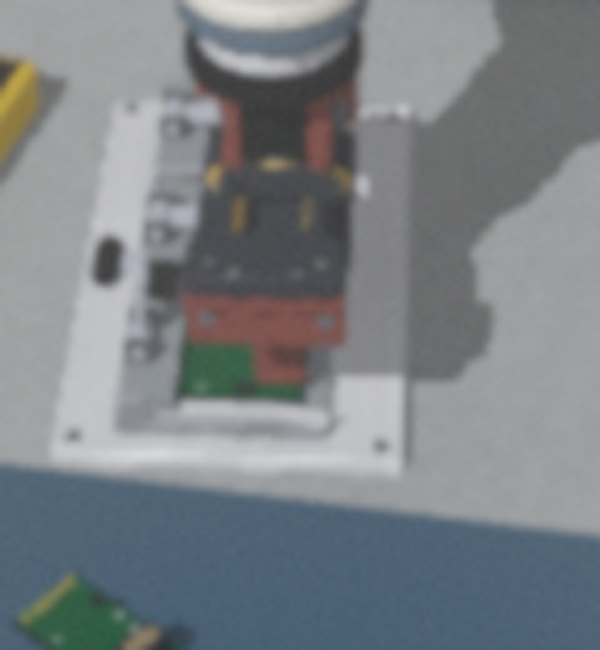

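>>> move_arm:
  increments: [220, 1, 0, -0.5, 0, 150, 1, 0, -0.5, 0, 140, 1, 0, -0.5, 0, 140, 1, 0, -0.5, 0, 140, 1, 0, -15, 0, 140, 1, 0, -50, 0, 60, 1, 0, -100, 0, 60, -35, 0, -110, 0, 60, -77, 0, -105, 0]

```text
t: 13.42
ee_pos: [620.8, 74.5, 133.0]
orientation: [0.181, -3.129, -0.004]
ft_force: [-0.1, 0.5, 0.6]
width: 65.1
```

Run:
```python
from h import *
st()
s=cam("side");save("pics/b11.png",s["frame"],(200,140,340,260),5)
inc([(60,618.9,75.6,65.6,186.76)])
```

```text
t 13.43 tcp [620.8  74.5 133. ] yaw -173.38 F [-0.1  0.5  0.6] w 65.1 q6 [ 0.1  -1.59]
[60, 6.4, 1.2, 66.3, np.float64(-0.1)]
```

View pics/b11.png

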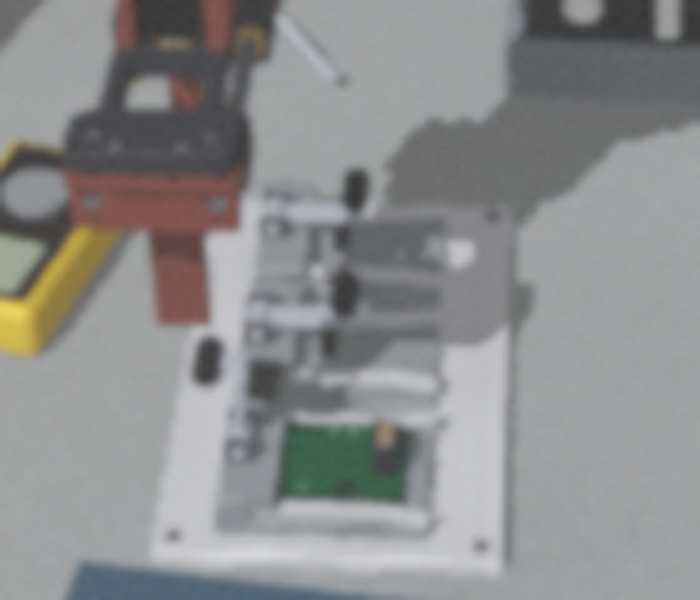

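Run:
```python
from h import *
o,Rm=pose();print(o["ee_pos"],o["orientation"],Rm.round(4)); print(Rm.T@(np.array([618.9,75.6,65.6])-o["ee_pos"]))
```

```text
[625.63660082  75.03608932 131.87019861] [ 0.18097947 -3.13304214 -0.00388746] [[-0.9933 -0.1151 -0.0035]
 [-0.1151  0.9933  0.0023]
 [ 0.0032  0.0027 -1.    ]]
[ 6.41628682  1.15919922 66.29424206]
```

>>> move_arm:
  increments: [60, 6.4, 1, 15, 0, 60, 6.4, 1, 35, 0, 60, 6.4, 1, 55, 0, 60, 6.4, 1, 66, 0, 160, 6.4, 1, 66, 0, 220, 6.4, 1, 66, 0, 220, 6.4, 1, 66, 0, 220, 6.4, 1, 66, 0, 220, 6.4, 1, 66, 0]

```text
t: 14.6
ee_pos: [619.2, 75.7, 66.3]
orientation: [0.181, -3.134, -0.005]
ft_force: [-0.7, 3.7, 1.6]
width: 21.9
```

>>> move_arm:
  increments: [220, 5.5, 0, -1.3, 0, 220, 11.1, 0, -1.9, 0, 220, 16.7, 0, -1.8, 0, 220, 22.2, 0, -1, 0, 220, 27.6, 0, 0.5, 0, 220, 32.8, 0, 2.7, 0, 220, 37.7, 0, 5.5, 0, 220, 42.2, 0, 8.8, 0, 220, 46.2, 0, 12.7, 0, 220, 49.7, 0, 17.1, 0, 220, 52.7, 0, 21.9, 0, 220, 54.3, 0, 26, 0]

```text
t: 16.1
ee_pos: [563.6, 69.3, 40.8]
orientation: [0.181, -3.132, -0.004]
ft_force: [-3.1, 0.5, 5.3]
width: 21.7
```

Run:
```python
from h import *
st()
```

```text
t 16.1 tcp [563.6  69.3  40.8] yaw -173.4 F [-3.1  0.5  5.3] w 21.7 q6 [ 0.1  -1.59]
```

>>> move_arm:
  increments: [100, 0, 0, 0, 0, 100, 0, 0, 0, 0, 100, 0, 0, 0, 0, 80, 0, 0, -15, 0, 60, 0, 0, -50, 0, 60, 0, -40, -60, 0, 60, 0, -85, -60, 0, 60, 0, -85, -60, 0]

```text
t: 17.1
ee_pos: [574.6, -17.6, 101.9]
orientation: [0.176, -3.134, -0.004]
ft_force: [-0.8, 0.5, -0.1]
width: 66.9
```

Run:
```python
from h import *
st()
s=cam("side");save("pics/b12.png",s["frame"],(200,140,340,260),5)
inc([(60,573.4,-15.5,38,186.76)])
```

```text
t 17.1 tcp [574.6 -17.6 101.9] yaw -173.58 F [-0.8  0.5 -0.1] w 66.9 q6 [-0.05 -1.74]
[60, 0.4, 0.7, 63.5, np.float64(-0.3)]
```

View pics/b12.png

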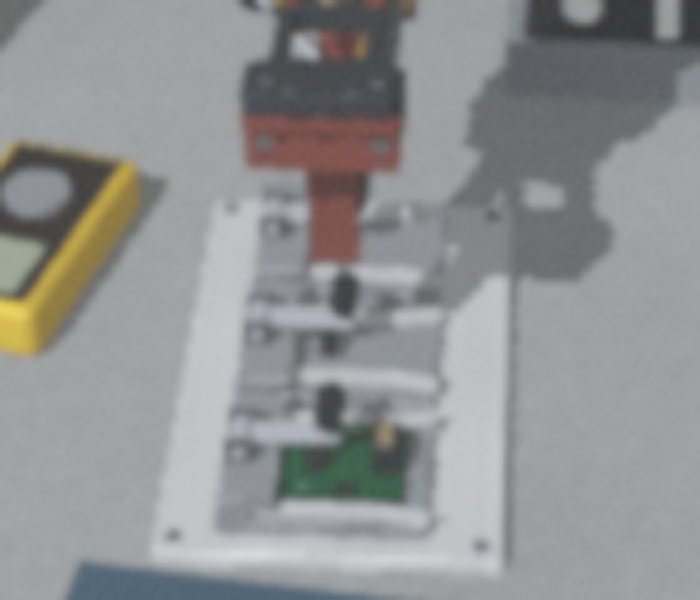

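>>> move_arm:
  increments: [60, 0.4, 0.7, 20, -0.3, 60, 0.4, 0.7, 45, -0.3, 60, 0.4, 0.7, 60, -0.3, 60, 0.4, 0.7, 63.5, -0.3, 160, 0.4, 0.7, 63.5, -0.3, 220, 0.4, 0.7, 63.5, -0.3, 220, 0.4, 0.7, 63.5, -0.3, 220, 0.4, 0.7, 63.5, -0.3, 220, 0.4, 0.7, 63.5, -0.3]

```text
t: 18.27
ee_pos: [573.4, -15.3, 38.2]
orientation: [0.185, -3.133, -0.005]
ft_force: [0.2, 4.7, 2.3]
width: 21.5
```

>>> move_arm:
  increments: [220, -2.3, 0, -5.1, 0, 220, -5.3, 0, -9.9, 0, 220, -8.8, 0, -14.3, 0, 220, -12.8, 0, -18.2, 0, 220, -17.3, 0, -21.5, 0, 220, -22.2, 0, -24.3, 0, 220, -27.4, 0, -26.5, 0, 220, -32.8, 0, -28, 0, 220, -38.3, 0, -28.8, 0, 220, -43.9, 0, -28.9, 0, 220, -49.5, 0, -28.3, 0, 220, -54, 0, -27.2, 0]

```text
t: 19.77
ee_pos: [629.7, -8.6, 66.8]
orientation: [-0.185, 3.135, 0.005]
ft_force: [-0.8, 2.2, 6.8]
width: 21.6
```

Run:
```python
from h import *
st()
s=cam("side")
for b in boards(s,0): print(b)
```

```text
t 19.77 tcp [629.7  -8.6  66.8] yaw -173.26 F [-0.8  2.2  6.8] w 21.6 q6 [-0.03 -1.73]
(array([499.3, 352.7]), array([68.4, 43.7]), 11.7)
(array([587.5, 229.4]), array([34.9, 61.9]), 59.0)
(array([562.1,  57.2]), array([52.5, 28.5]), 7.2)
```

>>> move_arm:
  increments: [60, 0, 0, 0, 0, 60, 0, 0, 0, 0, 60, 0, 0, 0, 0, 60, 0, 0, -25, 0, 60, 0, 0, -60, 0, 60, 0, 40, -70, 10, 60, 10, 80, -70, 20, 60, 20, 130, -70, 30, 60, 25, 180, -70, 38, 60, 30, 230, -60, 38, 60, 30, 230, -50, 38]

```text
t: 21.2
ee_pos: [572.7, 219.0, 117.1]
orientation: [0.84, 3.026, 0.007]
ft_force: [0.7, -1.1, 0.5]
width: 67.0
```

Run:
```python
from h import *
s=cam("side");save("pics/b13.png",s["frame"],(200,150,340,270),5)
st()
inc([(60,568.8,239.2,7,149)])
```

```text
t 21.25 tcp [572.2 217.  115.6] yaw 148.91 F [ 0.1 -0.3  0. ] w 66.9 q6 [ 0.34 -0.69]
[60, 14.2, 17.0, 108.6, np.float64(-0.1)]
```

View pics/b13.png

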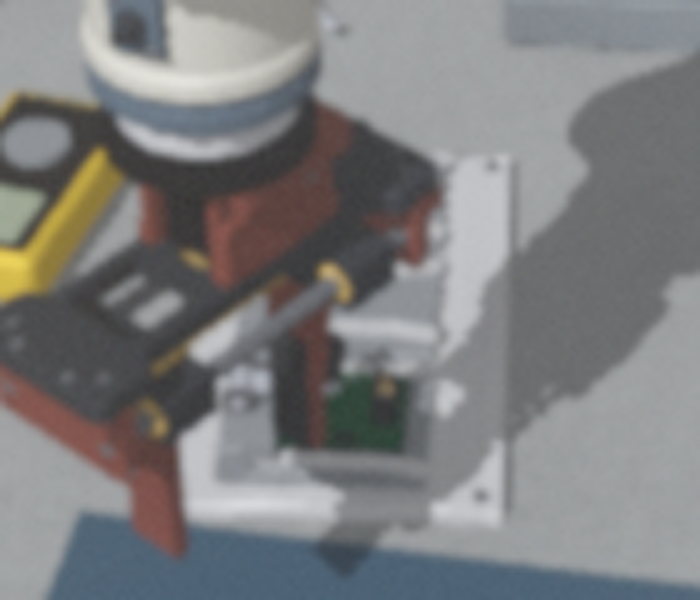

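>>> move_arm:
  increments: [60, 14, 17, 20, 0, 60, 14, 17, 50, 0, 60, 14, 17, 80, 0, 60, 14, 17, 100, 0, 60, 14, 17, 108.5, 0, 150, 14, 17, 108.5, 0, 220, 14, 17, 108.5, 0, 220, 14, 17, 108.5, 0, 220, 14, 17, 108.5, 0, 220, 14, 17, 108.5, 0]

```text
t: 22.5
ee_pos: [569.2, 239.1, 7.5]
orientation: [-0.842, -3.026, -0.004]
ft_force: [-0.9, -0.9, 2.0]
width: 21.5
```

Run:
```python
from h import *
s=cam("side");save("pics/b14.png",s["frame"],(200,220,340,340),5)
st()
NEST["narrow"]=(573.9,-15.6)
x,y,_=nest("narrow",-116,0,0)
inc([(220,568.8,239.2,90,149),(220,x,y,90,186.76)])
```

```text
t 22.55 tcp [569.2 239.1   7.5] yaw 148.91 F [-1.2 -0.1  1.3] w 21.4 q6 [ 0.38 -0.65]
[220, 0.4, 0.1, -82.5, np.float64(-0.1)]
[220, -43.9, -286.7, -83.2, np.float64(-37.9)]
```

View pics/b14.png

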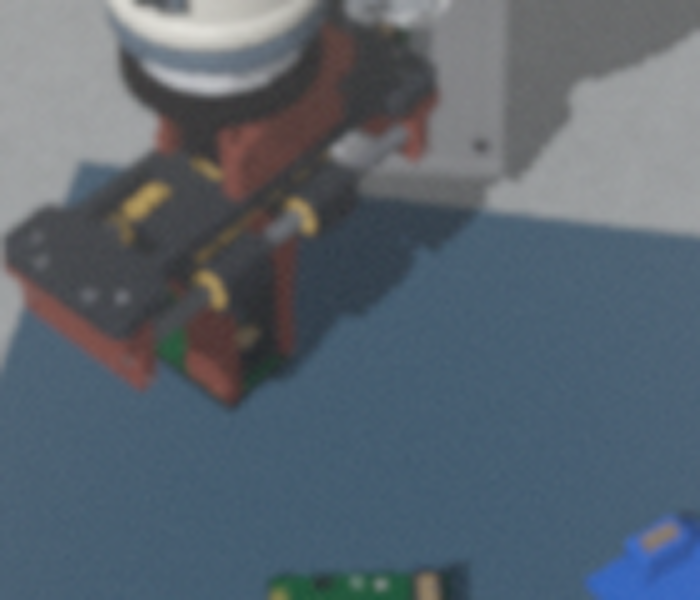

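>>> move_arm:
  increments: [220, 0, 0, -10, 0, 220, 0, 0, -40, 0, 220, 0, 0, -75, 0, 220, -5, -35, -83, -7, 220, -12, -80, -83, -14, 220, -20, -130, -83, -21, 220, -28, -180, -83, -28, 220, -36, -230, -83, -38, 220, -44, -287, -83, -38, 220, -44, -287, -83, -38, 220, -44, -287, -83, -38]

```text
t: 23.92
ee_pos: [459.2, -29.6, 90.3]
orientation: [-0.187, 3.134, 0.004]
ft_force: [-0.4, -0.2, -0.5]
width: 21.6
```

Run:
```python
from h import *
s=cam("side");save("pics/b15.png",s["frame"],(220,150,340,270),5)
st()
NEST["narrow"]=(573.9,-15.6)
x,y,_=nest("narrow",-116,0,0)
inc([(220,x,y,26.7,186.76)])
```

```text
t 23.98 tcp [459.5 -29.1  90.2] yaw -173.08 F [-0.3 -0.4 -1.8] w 21.8 q6 [-0.09 -1.79]
[220, 0.9, -0.2, 63.5, np.float64(0.2)]
```

View pics/b15.png

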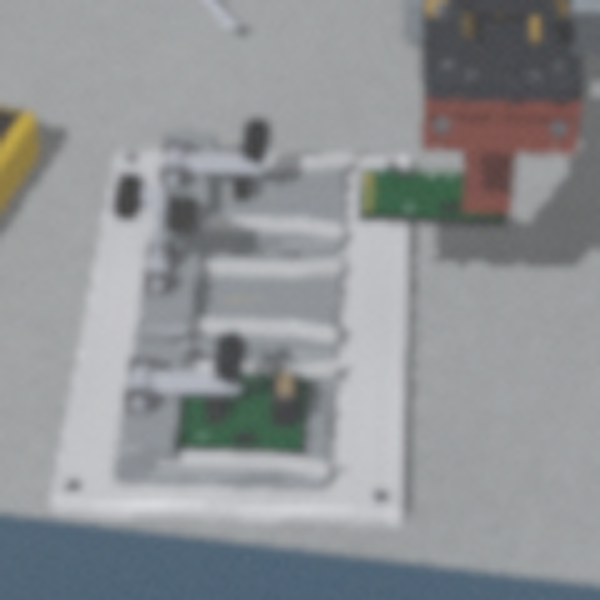

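>>> move_arm:
  increments: [220, 0.9, 0, 25, 0, 220, 0.9, 0, 50, 0, 220, 0.9, 0, 63.3, 0.2, 220, -5, 0, 63.3, 0.2, 220, -11, 0, 63.3, 0.2, 220, -17, 0, 63.3, 0.2, 220, -23, 0, 63.3, 0.2]

```text
t: 24.85
ee_pos: [483.4, -26.1, 27.6]
orientation: [-0.184, 3.133, 0.004]
ft_force: [0.2, 0.3, -1.0]
width: 21.8
```

Run:
```python
from h import *
s=cam("side");save("pics/b16.png",s["frame"],(220,150,340,270),5)
st()
NEST["narrow"]=(573.9,-15.6)
x,y,_=nest("narrow",-24,0,0)
inc([(220,x,y,26.7,186.76)])
```

```text
t 24.9 tcp [484.3 -26.2  27.6] yaw -173.28 F [ 1.9 -0.8 -0.4] w 21.5 q6 [-0.08 -1.77]
[220, -66.3, -0.0, 1.1, np.float64(-0.0)]
```

View pics/b16.png

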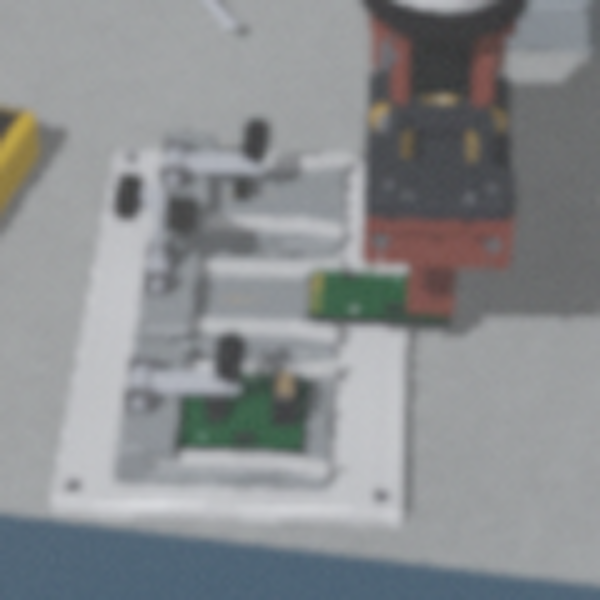

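Board is centred between the flares. Slide on.

>>> move_arm:
  increments: [220, -6, 0, 0.8, 0, 220, -12, 0, 0.8, 0, 220, -18, 0, 0.8, 0, 220, -24, 0, 0.8, 0, 220, -30, 0, 0.8, 0, 220, -36, 0, 0.8, 0, 220, -42, 0, 0.8, 0, 220, -48, 0, 0.8, 0, 220, -53, 0, 0.8, 0, 220, -58, 0, 0.8, 0, 220, -61, 0, 0.8, 0]

```text
t: 26.28
ee_pos: [545.2, -19.0, 27.0]
orientation: [-0.184, 3.132, 0.003]
ft_force: [-0.3, 0.0, -0.7]
width: 21.8
```

Run:
```python
from h import *
st()
NEST["narrow"]=(573.9,-15.6)
x,y,_=nest("narrow",-24,0,0)
inc([(220,x,y,26.7,186.76)])
```

```text
t 26.27 tcp [545.2 -19.   27. ] yaw -173.28 F [-0.3  0.  -0.7] w 21.8 q6 [-0.06 -1.75]
[220, -4.9, -0.1, 0.3, np.float64(-0.0)]
```

>>> move_arm:
  increments: [220, -2, 0, 0.5, 0, 220, -4, 0, 1, 0, 220, -6, 0, 1.3, 0, 220, -8, 0, 1.3, 0]

```text
t: 26.78
ee_pos: [549.8, -18.2, 25.5]
orientation: [0.184, -3.133, -0.004]
ft_force: [-13.3, -3.8, 12.5]
width: 21.5
```

>>> move_arm:
  increments: [220, 1, 0, -0.5, 0, 150, 1, 0, -0.5, 0, 140, 1, 0, -0.5, 0, 140, 1, 0, -0.5, 0, 140, 1, 0, -15, 0, 140, 1, 0, -50, 0, 60, 1, 0, -100, 0, 60, -35, 0, -110, 0, 60, -77, 0, -105, 0, 60, -79, 0, -100, 0, 60, -79, 0, -80, 0]

```text
t: 28.15
ee_pos: [628.5, -9.1, 105.6]
orientation: [0.185, -3.135, -0.004]
ft_force: [-0.3, -0.1, 0.6]
width: 66.8
```

Run:
```python
from h import *
s=cam("side");save("pics/b17.png",s["frame"],(210,140,340,260),5)
st()
inc([(60,629.7,-8.6,66.8,186.76)])
```

```text
t 28.2 tcp [625.7  -9.1 101.9] yaw -173.27 F [-1.8  0.9 -2.2] w 67.5 q6 [-0.03 -1.72]
[60, -4.3, -0.1, 35.0, np.float64(-0.0)]
```

View pics/b17.png

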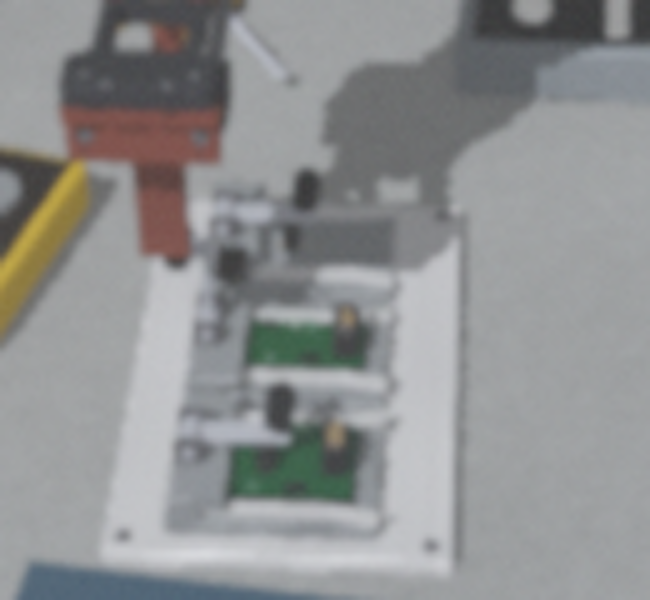

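>>> move_arm:
  increments: [60, -4, 0, 0, 0, 60, -4.3, 0, 15, 0, 60, -4.3, 0, 30, 0, 60, -4.3, 0, 35, 0, 160, -4.3, 0, 35, 0, 220, -4.3, 0, 35, 0, 220, -4.3, 0, 35, 0, 220, -4.3, 0, 35, 0, 220, -4.3, 0, 35, 0]

```text
t: 29.32
ee_pos: [629.8, -8.5, 67.1]
orientation: [0.184, -3.129, -0.004]
ft_force: [0.9, -0.6, 0.9]
width: 21.7
```

>>> move_arm:
  increments: [220, 5.5, 0, -1.3, 0, 220, 11.1, 0, -1.9, 0, 220, 16.7, 0, -1.8, 0, 220, 22.2, 0, -1, 0, 220, 27.6, 0, 0.5, 0, 220, 32.8, 0, 2.7, 0, 220, 37.7, 0, 5.5, 0, 220, 42.2, 0, 8.8, 0, 220, 46.2, 0, 12.7, 0, 220, 49.7, 0, 17.1, 0, 220, 52.7, 0, 21.9, 0, 220, 54.3, 0, 26, 0]

```text
t: 30.82
ee_pos: [574.3, -15.0, 41.8]
orientation: [0.184, -3.127, -0.004]
ft_force: [-3.3, -1.5, 4.0]
width: 21.5
```

>>> move_arm:
  increments: [100, 0, 0, 0, 0, 100, 0, 0, 0, 0, 100, 0, 0, 0, 0, 80, 0, 0, -15, 0, 60, 0, 0, -50, 0, 60, 0, -40, -60, 0, 60, 0, -85, -60, 0, 60, 0, -85, -60, 0]

```text
t: 31.82
ee_pos: [585.7, -102.0, 103.0]
orientation: [0.179, -3.13, -0.003]
ft_force: [-0.1, -0.3, -0.5]
width: 67.0
```

Run:
```python
from h import *
s=cam("side");save("pics/b18.png",s["frame"],(210,140,340,260),5)
st()
for b in boards(s,0): print(b)
inc([(60,583.6,-99.8,38,186.76)])
```

```text
t 31.88 tcp [ 585.1 -100.6  102.5] yaw -173.4 F [ 0.3  0.4 -1.3] w 67.0 q6 [-0.19 -1.88]
(array([499.3, 352.8]), array([68.5, 43.5]), 11.4)
(array([562. ,  55.8]), array([51.2, 31.2]), 7.1)
[60, 0.9, 0.7, 64.6, np.float64(-0.2)]
```

View pics/b18.png

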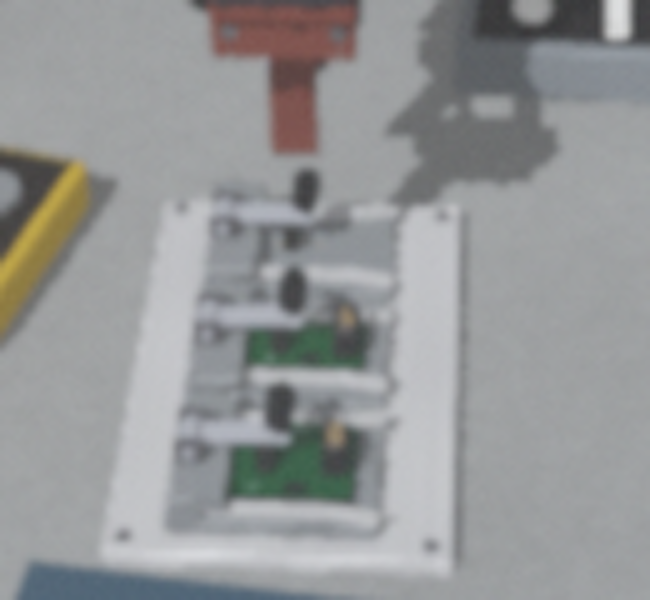

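Two are clipped. Third: open the middle clip.

>>> move_arm:
  increments: [60, 0.9, 0.7, 20, 0, 60, 0.9, 0.7, 45, 0, 60, 0.9, 0.7, 60, 0, 60, 0.9, 0.7, 64.5, 0, 160, 0.9, 0.7, 64.5, 0, 220, 0.9, 0.7, 64.5, 0, 220, 0.9, 0.7, 64.5, 0, 220, 0.9, 0.7, 64.5, 0, 220, 0.9, 0.7, 64.5, 0]

```text
t: 33.0
ee_pos: [583.6, -99.7, 38.2]
orientation: [0.18, -3.129, -0.005]
ft_force: [0.6, 4.3, 3.0]
width: 21.5
```

>>> move_arm:
  increments: [220, -2.3, 0, -5.1, 0, 220, -5.3, 0, -9.9, 0, 220, -8.8, 0, -14.3, 0, 220, -12.8, 0, -18.2, 0, 220, -17.3, 0, -21.5, 0, 220, -22.2, 0, -24.3, 0, 220, -27.4, 0, -26.5, 0, 220, -32.8, 0, -28, 0, 220, -38.3, 0, -28.8, 0, 220, -43.9, 0, -28.9, 0, 220, -49.5, 0, -28.3, 0, 220, -54, 0, -27.2, 0]

```text
t: 34.5
ee_pos: [639.9, -93.1, 66.6]
orientation: [0.18, -3.133, -0.005]
ft_force: [-1.2, 4.0, 5.4]
width: 21.4
```

>>> move_arm:
  increments: [60, 0, 0, 0, 0, 60, 0, 0, 0, 0, 60, 0, 0, 0, 0, 60, 0, 0, -25, 0, 60, 0, 0, -60, 0, 60, 0, 40, -70, 0, 60, 10, 90, -70, 0, 60, 20, 140, -70, 0, 60, 30, 190, -70, 0, 60, 40, 240, -70, 0, 60, 50, 290, -70, 0]

```text
t: 35.88
ee_pos: [556.8, 190.4, 137.7]
orientation: [0.18, -3.134, -0.005]
ft_force: [-0.3, 0.8, -0.0]
width: 66.9
```

Run:
```python
from h import *
s=cam("side");save("pics/b19.png",s["frame"],(200,150,340,360),3.5)
st()
for b in boards(s,0): print(b)
inc([(60,475.5,345.2,80,191.4),(60,475.5,345.2,7,191.4)])
```

```text
t 35.92 tcp [555.  195.1 137.7] yaw -173.32 F [-0.6  3.1 -0. ] w 67.5 q6 [ 0.31 -1.38]
(array([499.3, 352.6]), array([68.3, 43.6]), 11.5)
(array([555.8,  54.7]), array([40.7, 34. ]), 6.1)
[60, 61.3, 158.1, 58.7, np.float64(-4.7)]
[60, 61.1, 157.7, 131.7, np.float64(-4.7)]
```

View pics/b19.png

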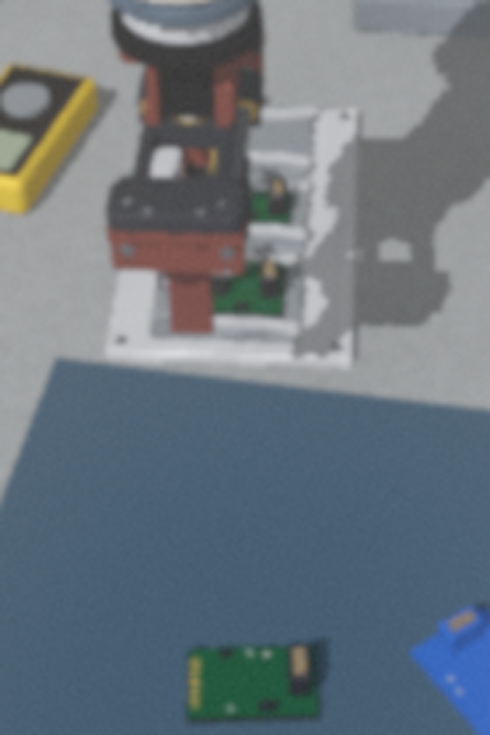

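>>> move_arm:
  increments: [60, 20, 50, 20, -4.7, 60, 40, 100, 40, -4.7, 60, 61, 157.8, 60, -4.7, 60, 61, 157.8, 85, -4.7, 60, 61, 157.8, 110, -4.7, 60, 61, 157.8, 125, -4.7, 60, 61, 157.8, 131.5, -4.7, 150, 61, 157.8, 131.5, -4.7, 220, 61, 157.8, 131.5, -4.7, 220, 61, 157.8, 131.5, -4.7, 220, 61, 157.8, 131.5, -4.7, 220, 61, 157.8, 131.5, -4.7]

```text
t: 37.42
ee_pos: [475.7, 345.4, 7.5]
orientation: [0.311, -3.123, -0.008]
ft_force: [-0.0, 0.4, 1.3]
width: 21.9
```

Run:
```python
from h import *
s=cam("side");save("pics/b20.png",s["frame"],(220,250,360,360),5)
st()
NEST["middle"]=(584.1,-99.9)
x,y,_=nest("middle",-116,0,0)
inc([(220,475,345,90,191.4),(220,x,y,90,186.76)])
```

```text
t 37.48 tcp [475.7 345.4   7.5] yaw -168.62 F [-0.6 -0.4  1.8] w 21.7 q6 [ 0.6  -1.17]
[220, 1.0, 0.2, -82.5, np.float64(-0.0)]
[220, 97.4, -448.1, -84.8, np.float64(4.6)]
```

View pics/b20.png

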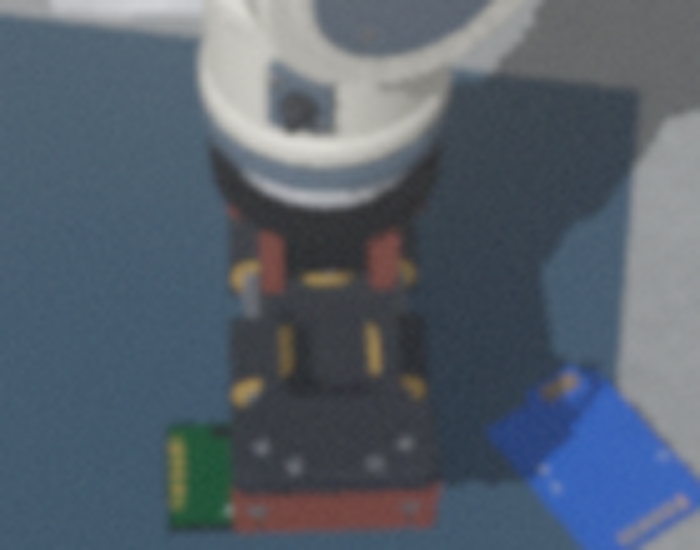

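>>> move_arm:
  increments: [220, 0, 0, -10, 0, 220, 0, 0, -45, 0, 220, 0, 0, -84, 0, 220, 10, -50, -84, 0, 220, 20, -100, -84, 0, 220, 32, -150, -84, 0, 220, 44, -200, -84, 0, 220, 55, -250, -84, 0, 220, 66, -300, -84, 2, 220, 77, -350, -84, 4.6, 220, 88, -400, -84, 4.6, 220, 97, -448, -84, 4.6]

```text
t: 38.98
ee_pos: [469.2, -115.1, 89.9]
orientation: [0.185, -3.134, -0.008]
ft_force: [0.6, -0.5, -0.8]
width: 21.8
```

Run:
```python
from h import *
s=cam("side");save("pics/b21.png",s["frame"],(220,130,360,250),5)
st()
NEST["middle"]=(584.1,-99.9)
x,y,_=nest("middle",-116,0,0)
inc([(220,x,y,26.7,186.76)])
```

```text
t 39.02 tcp [ 470.1 -119.4   90.1] yaw -173.31 F [ 1.2 -2.3 -0.4] w 21.8 q6 [-0.27 -1.97]
[220, 0.5, 5.8, 63.5, np.float64(-0.1)]
```

View pics/b21.png

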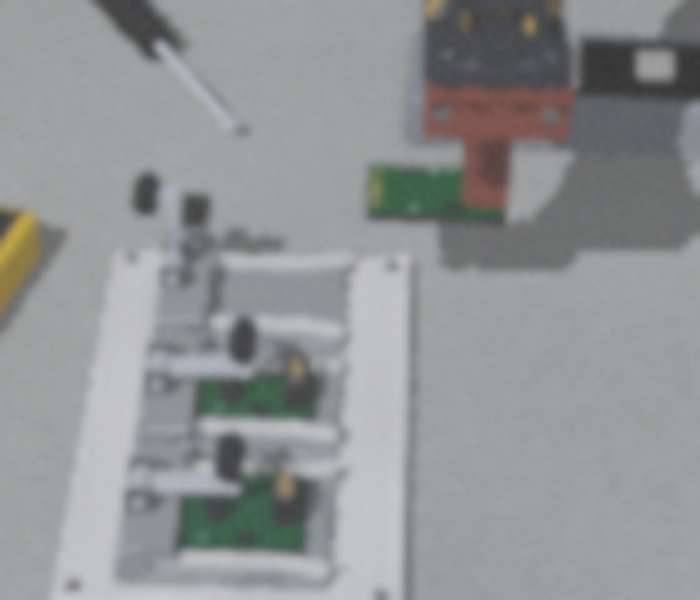

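>>> move_arm:
  increments: [220, 0.5, 5.8, 0, 0, 220, 0.5, 5.8, 25, 0, 220, 0.5, 5.8, 50, 0, 220, 0.5, 5.8, 63.3, 0, 220, -5, 5.8, 63.3, 0, 220, -11, 5.8, 63.3, 0, 220, -17, 5.8, 63.3, 0, 220, -23, 5.8, 63.3, 0]

```text
t: 40.02
ee_pos: [493.2, -110.8, 27.4]
orientation: [-0.183, 3.136, 0.004]
ft_force: [-0.3, -0.0, -1.3]
width: 21.9
```

Run:
```python
from h import *
s=cam("side");save("pics/b22.png",s["frame"],(220,130,360,250),5)
st()
NEST["middle"]=(584.1,-99.9)
x,y,_=nest("middle",-24,0,0)
inc([(220,x,y,26.7,186.76)])
```

```text
t 40.08 tcp [ 494.  -110.9   27.4] yaw -173.31 F [ 0.7 -0.7 -0.1] w 21.4 q6 [-0.25 -1.94]
[220, -66.8, 0.4, 0.8, np.float64(-0.1)]
```

View pics/b22.png

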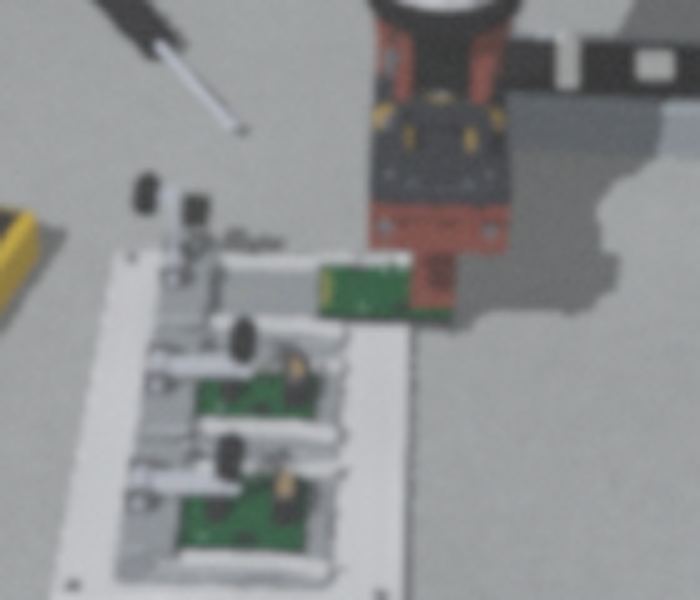

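Board between the rails; slide on and seat.

>>> move_arm:
  increments: [220, -6, 0.3, 0.6, 0, 220, -12, 0.3, 0.6, 0, 220, -18, 0.3, 0.6, 0, 220, -24, 0.3, 0.6, 0, 220, -30, 0.3, 0.6, 0, 220, -36, 0.3, 0.6, 0, 220, -42, 0.3, 0.6, 0, 220, -48, 0.3, 0.6, 0, 220, -53, 0.3, 0.6, 0, 220, -58, 0.3, 0.6, 0, 220, -61, 0.3, 0.6, 0]

```text
t: 41.45
ee_pos: [554.9, -103.4, 26.9]
orientation: [-0.183, 3.135, 0.004]
ft_force: [-0.1, 1.0, -0.4]
width: 21.8
```

>>> move_arm:
  increments: [220, -2, 0, 0.5, 0, 220, -4, 0, 1, 0, 220, -6, 0, 1.3, 0, 220, -8, 0, 1.3, 0]

```text
t: 41.95
ee_pos: [560.4, -102.6, 25.5]
orientation: [0.184, -3.132, -0.005]
ft_force: [-12.6, -3.1, 10.8]
width: 21.7
```

Run:
```python
from h import *
st()
NEST["middle"]=(584.1,-99.9)
x,y,_=nest("middle",-24,0,0)
inc([(220,x,y,26.7,186.76)])
```

```text
t 41.95 tcp [ 560.4 -102.6   25.5] yaw -173.28 F [-12.6  -3.1  10.8] w 21.7 q6 [-0.2  -1.89]
[220, 0.1, -0.2, -1.2, np.float64(-0.0)]
```

Seated against the stop. Release and close the clip.

>>> move_arm:
  increments: [220, 1, 0, -0.5, 0, 150, 1, 0, -0.5, 0, 140, 1, 0, -0.5, 0, 140, 1, 0, -0.5, 0, 140, 1, 0, -15, 0, 140, 1, 0, -50, 0, 60, 1, 0, -100, 0, 60, -35, 0, -110, 0, 60, -77, 0, -105, 0, 60, -79, 0, -100, 0, 60, -79, 0, -80, 0, 60, -79, 0, -78, 0]

```text
t: 43.45
ee_pos: [636.3, -93.3, 100.8]
orientation: [0.183, -3.127, -0.006]
ft_force: [-0.7, 0.3, -0.1]
width: 67.4
```

Run:
```python
from h import *
s=cam("side");save("pics/b23.png",s["frame"],(210,120,340,240),5)
st()
inc([(60,639.9,-93,66.8,186.76)])
```

```text
t 43.5 tcp [636.9 -93.4 101.3] yaw -173.3 F [ 0.2 -0.1 -0.5] w 67.0 q6 [-0.17 -1.85]
[60, -3.3, -0.1, 34.5, np.float64(-0.1)]
```

View pics/b23.png

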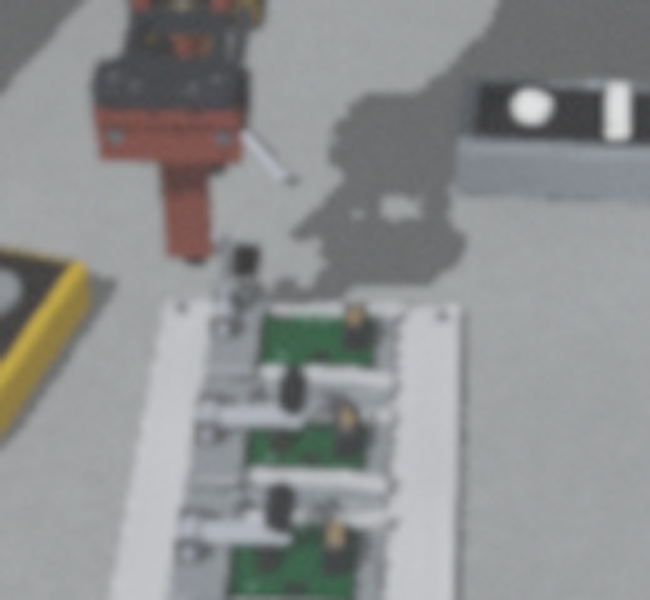

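>>> move_arm:
  increments: [60, -3, 0, 0, 0, 60, -3.3, 0, 15, 0, 60, -3.3, 0, 30, 0, 60, -3.3, 0, 34.5, 0, 160, -3.3, 0, 34.5, 0, 220, -3.3, 0, 34.5, 0, 220, -3.3, 0, 34.5, 0, 220, -3.3, 0, 34.5, 0, 220, -3.3, 0, 34.5, 0]

```text
t: 44.62
ee_pos: [640.0, -92.9, 67.1]
orientation: [0.183, -3.129, -0.006]
ft_force: [0.1, 0.7, 0.5]
width: 21.8
```

>>> move_arm:
  increments: [220, 5.5, 0, -1.3, 0, 220, 11.1, 0, -1.9, 0, 220, 16.7, 0, -1.8, 0, 220, 22.2, 0, -1, 0, 220, 27.6, 0, 0.5, 0, 220, 32.8, 0, 2.7, 0, 220, 37.7, 0, 5.5, 0, 220, 42.2, 0, 8.8, 0, 220, 46.2, 0, 12.7, 0, 220, 49.7, 0, 17.1, 0, 220, 52.7, 0, 21.9, 0, 220, 54.3, 0, 26, 0]

```text
t: 46.12
ee_pos: [584.5, -99.4, 41.9]
orientation: [0.183, -3.127, -0.006]
ft_force: [-3.5, -1.5, 5.5]
width: 21.8
```

>>> move_arm:
  increments: [100, 0, 0, 0, 0, 100, 0, 0, 0, 0, 100, 0, 0, 0, 0, 80, 0, 0, -15, 0, 60, 0, 0, -50, 0, 200, 10, -40, -60, 0, 255, 20, -85, -60, 0, 255, 30, -130, -60, 0, 255, 40, -130, -60, 0, 255, 40, -130, -60, 0]

```text
t: 47.38
ee_pos: [559.8, -233.1, 102.2]
orientation: [0.182, -3.127, -0.006]
ft_force: [0.7, 0.3, 0.1]
width: 20.4
```

Run:
```python
from h import *
s=cam("side");save("pics/b24.png",s["frame"],(210,120,370,260),4)
t=cam("top");save("pics/b25.png",t["frame"],(230,140,360,240),6)
st()
inc([(255,491.8,-321.0,80,186.76)])
```

```text
t 47.48 tcp [ 560.6 -232.4  102.1] yaw -173.26 F [-0.5  0.1  0.8] w 12.5 q6 [-0.41 -2.1 ]
[255, 78.6, -80.0, 22.5, np.float64(-0.0)]
```

View pics/b24.png

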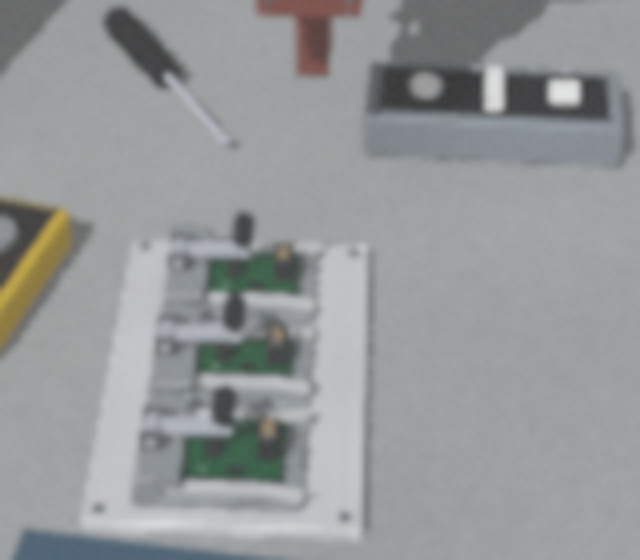

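View pics/b25.png

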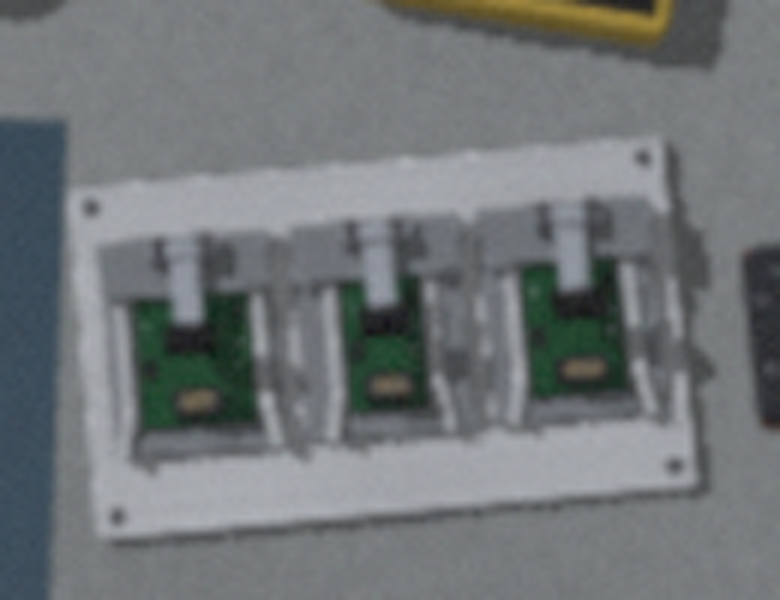

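>>> move_arm:
  increments: [255, 20, -20, 0, 10, 255, 40, -40, 0, 20, 255, 60, -60, 5, 30, 255, 78.6, -80, 10, 40, 255, 78.6, -80, 22, 50, 255, 78.6, -80, 35, 60, 255, 78.6, -80, 45, 70, 255, 78.6, -80, 45, 80, 255, 78.6, -80, 45, 87, 255, 78.6, -80, 45, 87]

```text
t: 48.72
ee_pos: [492.2, -319.9, 57.5]
orientation: [-2.015, -2.398, 0.005]
ft_force: [0.4, 0.2, 0.4]
width: 0.5
```

Run:
```python
from h import *
st()
s=cam("side");save("pics/b26.png",s["frame"],(270,90,390,180),6)
inc([(255,491.8,-321.0,36.5,100),(255,391.6,-328,36.5,100),(255,441.7,-324.8,36.5,100)])
```

```text
t 48.73 tcp [ 492.2 -319.9   57.5] yaw 99.9 F [0.4 0.2 0.4] w 0.5 q6 [-0.6  -0.77]
[255, -0.9, -0.3, 21.1, np.float64(-0.0)]
[255, 9.5, -100.2, 22.0, np.float64(-0.0)]
[255, 4.0, -50.3, 21.5, np.float64(-0.0)]
```

View pics/b26.png

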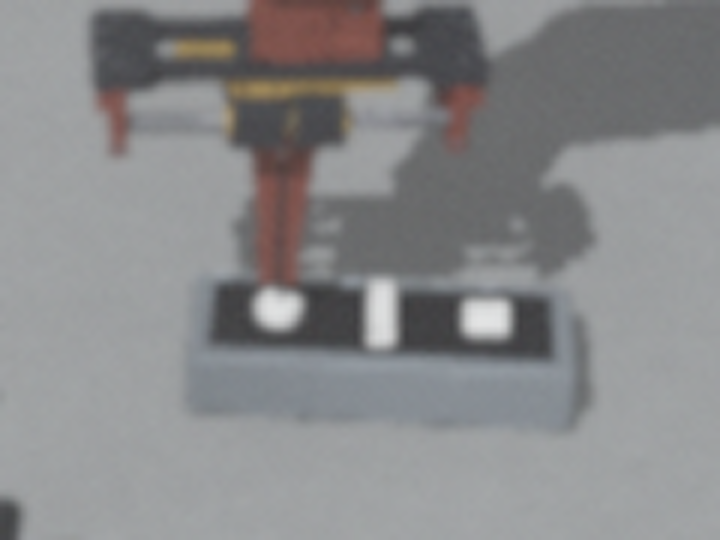

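>>> move_arm:
  increments: [255, -0.9, -0.3, 8, 0, 255, -0.9, -0.3, 14, 0, 255, -0.9, -0.3, 18, 0, 255, -0.9, -0.3, 21, 0, 255, -0.9, -0.3, 22, 0, 255, -0.9, -0.3, 22, 0]

```text
t: 49.52
ee_pos: [491.8, -320.8, 37.1]
orientation: [-2.014, -2.399, 0.005]
ft_force: [-4.2, 5.1, 17.6]
width: 0.3
```

>>> move_arm:
  increments: [255, 0, 0, -10, 0, 255, 0, 0, -25, 0, 255, 3, -30, -30, 0, 255, 6, -65, -30, 0, 255, 10.4, -100, -30, 0, 255, 10.4, -100, -30, 0, 255, 10.4, -100, -22, 0, 255, 10.4, -100, -22, 0]

```text
t: 50.52
ee_pos: [392.5, -328.0, 59.5]
orientation: [-2.013, -2.4, 0.005]
ft_force: [0.4, -0.1, 0.3]
width: 0.5
```

Run:
```python
from h import *
st()
s=cam("side");save("pics/b27.png",s["frame"],(270,90,390,180),6)
inc([(255,391.6,-328,36.5,100),(255,441.7,-324.8,36.5,100)])
```

```text
t 50.52 tcp [ 392.5 -328.    59.5] yaw 100.02 F [ 0.4 -0.1  0.3] w 0.5 q6 [-0.72 -0.89]
[255, -0.0, -0.7, 23.1, np.float64(0.0)]
[255, -5.6, 49.2, 22.6, np.float64(0.0)]
```

View pics/b27.png

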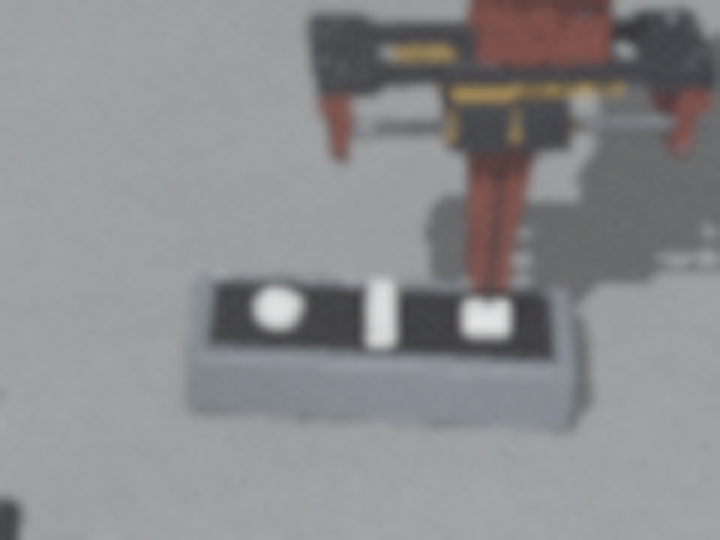

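>>> move_arm:
  increments: [255, 0, -0.7, 8, 0, 255, 0, -0.7, 15, 0, 255, 0, -0.7, 20, 0, 255, 0, -0.7, 23, 0, 255, 0, -0.7, 24, 0, 255, 0, -0.7, 24, 0]

```text
t: 51.32
ee_pos: [391.8, -327.9, 37.0]
orientation: [-2.013, -2.4, 0.005]
ft_force: [-2.8, 5.0, 20.6]
width: 0.4
```

>>> move_arm:
  increments: [255, 0, 0, -10, 0, 255, 0, 0, -25, 0, 255, -2, 20, -30, 0, 255, -5.6, 50, -30, 0, 255, -5.6, 50, -30, 0, 255, -5.6, 50, -22, 0, 255, -5.6, 50, -22, 0]

```text
t: 52.2
ee_pos: [440.8, -324.0, 57.5]
orientation: [-2.012, -2.397, 0.005]
ft_force: [-0.1, 0.3, -0.3]
width: 0.5
```

Run:
```python
from h import *
st()
s=cam("side");save("pics/b28.png",s["frame"],(270,90,390,180),6)
inc([(255,441.7,-324.8,36.5,100)])
```

```text
t 52.2 tcp [ 440.8 -324.    57.5] yaw 100.0 F [-0.1  0.3 -0.3] w 0.5 q6 [-0.65 -0.83]
[255, -0.8, 0.8, 21.3, np.float64(-0.0)]
```

View pics/b28.png

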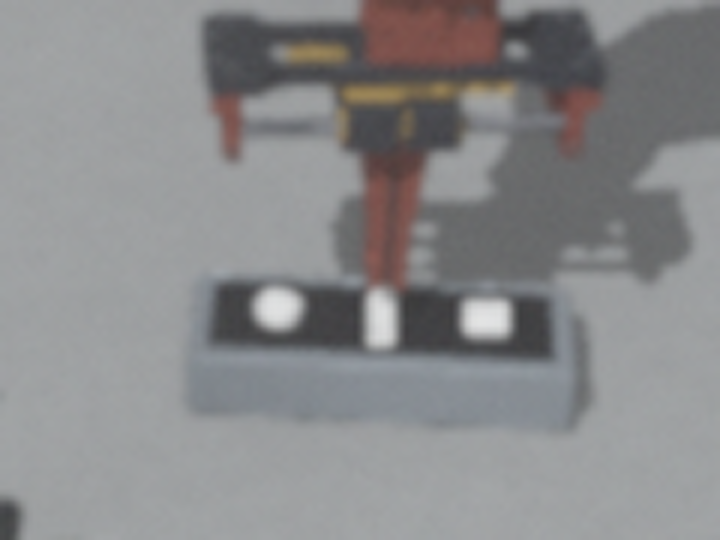

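>>> move_arm:
  increments: [255, -0.8, 0.8, 8, 0, 255, -0.8, 0.8, 14, 0, 255, -0.8, 0.8, 18, 0, 255, -0.8, 0.8, 21, 0, 255, -0.8, 0.8, 22, 0, 255, -0.8, 0.8, 22, 0]

```text
t: 53.0
ee_pos: [441.5, -324.9, 37.1]
orientation: [-2.012, -2.397, 0.005]
ft_force: [-4.3, 1.8, 17.5]
width: 0.5
```

>>> move_arm:
  increments: [255, 0, 0, -10, 0, 255, 0, 0, -30, 0, 255, 0, 0, -70, 0, 255, 0, 0, -120, 0, 255, 0, 0, -120, 0, 255, 0, 0, -120, 0]

```text
t: 53.75
ee_pos: [442.6, -325.2, 156.8]
orientation: [-2.012, -2.397, 0.005]
ft_force: [-0.0, -0.1, -0.1]
width: 0.4
```

Run:
```python
from h import *
st()
s=cam("side");save("pics/c1.png",s["frame"],(150,80,400,280),3.2)
t=cam("top");save("pics/c2.png",t["frame"],(100,90,460,300),2.2)
```

```text
t 53.75 tcp [ 442.6 -325.2  156.8] yaw 99.99 F [-0.  -0.1 -0.1] w 0.4 q6 [-0.65 -0.83]
```

View pics/c1.png

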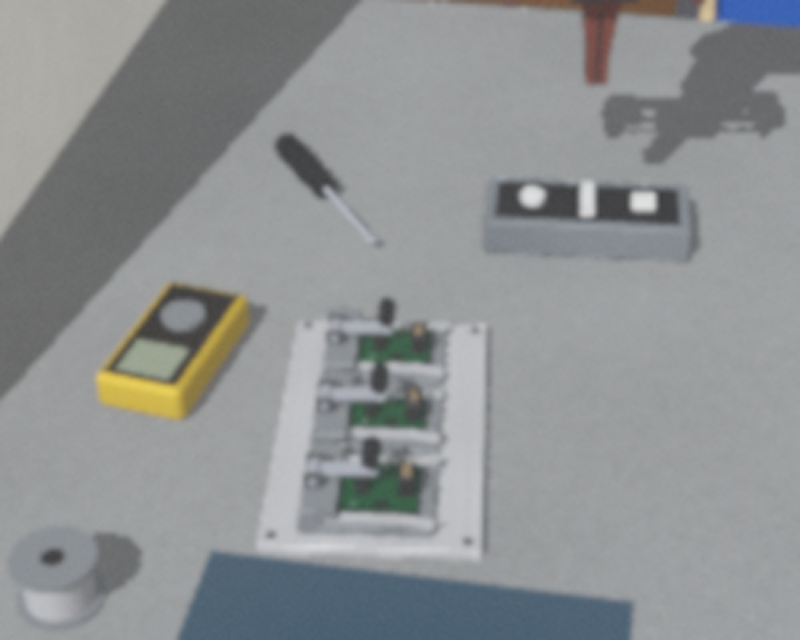

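View pics/c2.png

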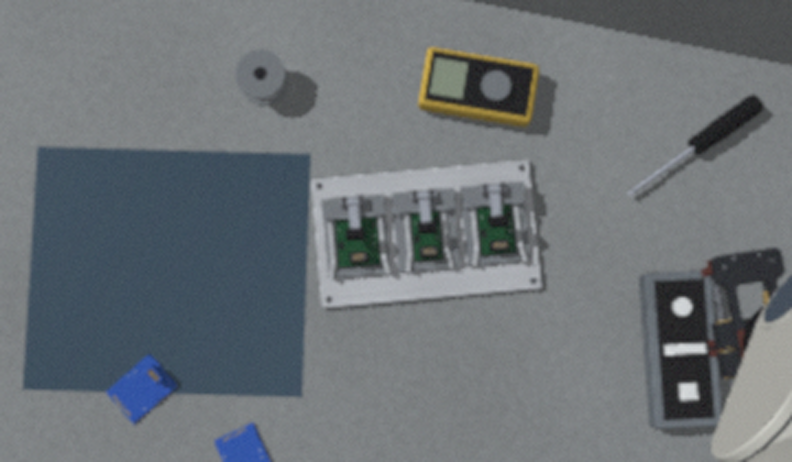

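All three boards are in and clipped down, all keys are back up, and the bystanders and blue look-alikes have not moved.

```bash
python3 -c "
from workcell import ctrl
print(ctrl.close_job())"
```

```text
the job is handed in; nothing more can be done
None
```

I loaded all three boards (wide, narrow, middle), clipped each one down, pressed the keys in the order round, square, bar, and handed the job in at about 54 s.

- **Boards:** each stopped within about 1 mm of where the end of its nest should be, with 12–13 N of push. The last pictures show all three under closed clips.
- **Keys:** each was pressed to 37.0–37.1 mm, the full 5 mm of travel, and all three had sprung back up afterwards.
- **Surroundings:** the arm was clear of everything with no force reading. The meter, reel, screwdriver and blue look-alikes were where they started, and I saw no board get knocked aside.

No check failed. I had no direct reading of the clip angles, so "closed" rests on the pictures and the knob position (about 41–42 mm tool height, with a 4–6 N push back from the board).

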